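Fold the pot rest away and fill the smoking-wood canister

TASK

Get the smoking-wood canister ready for the braai. First fold away the three-leaf pot rest that is swung out over it, one leaf at a time from the free end: fold the end leaf right back over the middle leaf, then those two right back over the first leaf, then swing the folded pack home against its stop post. Then press the canister's cover down and twist it a quarter turn anticlockwise to free it, set it down flat, right way up, on the cork mat, and put every wood puck into the canister, leaving the mug, bowl and brush alone.

Things in the scene. Friction and masses are not known exactly. Their poses are not given: they have to be found in the camera images.
- rest_pivot (a point): Pivot of the pot rest, on the vertical hinge axis of leaf 1: top of a steel post on a dark foot plate fixed to the shelf, 131 mm up. This point's axes are the rest's: leaf 1 points along -y when its joint is 0 and along -x when home. A thin post with a rubber sleeve beside the home position, 142 mm tall, 100 mm from the pivot, is the stop. Place and turn vary from start to start.
- leaf1 (a joint): Angle of leaf 1 on the post, rad: 0 = along the rest's -y, grows clockwise seen from above, 1.571 = home against the stop (end of travel). Leaf 1 is the lowest flat steel bar, 30 mm wide, 6 mm thick, 150 mm from pivot to its far hinge, underside 128 mm above the shelf. Hinge friction 1.0 N m, so it stays where left.
- leaf2 (a joint): Angle of leaf 2 on leaf 1, rad: 0 = straight out in line with leaf 1, grows clockwise seen from above, 3.12 = fully folded back on top of leaf 1 (the mechanical stop). Leaf 2 is the middle bar, 120 mm between hinges, 8 mm higher than leaf 1. Hinge friction 0.35 N m.
- leaf3 (a joint): Angle of leaf 3 on leaf 2, rad: 0 = straight out in line with leaf 2, grows clockwise seen from above, 3.12 = fully folded back on top of leaf 2 (the mechanical stop). Leaf 3 is the free end bar, 82 mm long, 8 mm higher than leaf 2. Hinge friction 0.12 N m.
- knob1_mid (a point): Centre of red knob 1, on the hinge axis between leaves 1 and 2 (150 mm from the pivot); pull it to swing leaf 1. The three knobs are upright cylinders, 16 mm in diameter, 40 mm tall, turning freely on their pins; bottom 152 mm, top 192 mm above the shelf, this point half-way up. The uppermost leaf's top is at 150 mm.
- knob2_mid (a point): Centre of red knob 2, on the hinge axis between leaf 2 and leaf 3 (120 mm from knob 1); pull it round knob 1 to fold leaf 2.
- knob3_mid (a point): Centre of red knob 3, on leaf 3 near its free end, 70 mm from knob 2; pull it round knob 2 to fold leaf 3.
- can_floor (a point): Centre of the inner floor of the fixed blue-green canister, 5 mm above the shelf; 92 mm outside, 84 mm inside diameter, mouth at 70 mm height. Two steel clips round the mouth (inner radius 51, outer 68 mm, top 88.5 mm) hold down the cover's two lugs. This point's x axis is the direction of the lugs when locked.
- cover_grip (a point): Centre of the black grip bar on the canister's cover: 56 mm long along the cover's x, 14 mm wide along y, 30 mm tall; this point is half-way up it, 15 mm above the cover's top face and 31 mm above the bottom of the boss under the cover, on which it lies when set down. In place on the canister it is 97 mm above the shelf.
- cover: Loose aluminium cover, 100 mm diameter, 140 g, two yellow lugs along x to 62 mm radius, boss below 76 mm wide, 8 mm deep; origin: centre of the disc's underside. Springs lift it: press down over 3 mm (8 N; stop at 6 mm, 11 N) to clear the clips' teeth, keep pressed for the first 0.5 rad of turning anticlockwise from above; it lifts off once turned 1.3 to 2.5 rad.
- mat_top (a point): Centre of the top of the fixed round cork mat, 150 mm diameter, 5 mm thick.
- mug: White enamel mug, 80 mm diameter, 78 mm tall, origin at the centre of its underside; leave it alone.
- bowl: Stoneware bowl, 110 mm diameter, 55 mm tall, origin at the centre of its underside; leave it alone.
- brush: Orange-handled basting brush, 200 mm long, lying on the shelf, origin at its underside; leave it alone.
- puck1_mid (a point): Centre of a compressed smoking-wood puck (pale wood cylinder, 32 mm diameter, 13 mm tall, 12 g), half-way up; three or four pucks are present, standing flat on the shelf to the right of the canister.
- puck1: The same puck as a whole; origin at the centre of its underside.
- puck2_mid (a point): Centre of a compressed smoking-wood puck (pale wood cylinder, 32 mm diameter, 13 mm tall, 12 g), half-way up; three or four pucks are present, standing flat on the shelf to the right of the canister.
- puck2: The same puck as a whole; origin at the centre of its underside.
- puck3_mid (a point): Centre of a compressed smoking-wood puck (pale wood cylinder, 32 mm diameter, 13 mm tall, 12 g), half-way up; three or four pucks are present, standing flat on the shelf to the right of the canister.
- puck3: The same puck as a whole; origin at the centre of its underside.
- puck4_mid (a point): Centre of a compressed smoking-wood puck (pale wood cylinder, 32 mm diameter, 13 mm tall, 12 g), half-way up; three or four pucks are present, standing flat on the shelf to the right of the canister.
- puck4: The same puck as a whole; origin at the centre of its underside.
- puck5_mid (a point): Centre of a compressed smoking-wood puck (pale wood cylinder, 32 mm diameter, 13 mm tall, 12 g), half-way up; three or four pucks are present, standing flat on the shelf to the right of the canister.
- puck5: The same puck as a whole; origin at the centre of its underside.
Not all that is in view belongs to the job. What is shaped like the puck1 but green or orange is not meant.

How it is judged:
By the outcome, as a careful person would: the job done as asked, in the order asked, and still so for the second after the job is handed in, with the robot touching nothing.
Of puck1, puck2, puck3, puck4, puck5 only 3 to 4 are there at a start; the rules pass over those that are not, and their reading is None.
At some moment in a run one of puck1, puck2, puck3, puck4, puck5 may be knocked a few centimetres aside while the robot is not near it.
It also fails if it takes over 208 s, if anything falls off the work surface, if the arm or the gripper's body presses on something with over 40 N, if the wrist force passes 120 N, or if a joint passes its speed limit or range.

ROBOT

A 6-joint arm with a two-finger parallel gripper is mounted at the origin on the work surface. World frame = base frame: x ahead of the robot, y to its left, z up, the work surface at z = 0. Lengths are in m, angles in degrees, forces in N, time in s.
With the tool pointing down it reaches from about 0.25 to 0.725 m from the base axis. Payload 9.7 kg.
Tool frame: the origin (TCP) lies at the very end of the fingers, on their centre line; the grasp point (between the pads) lies 19 mm behind it; z points along the fingers, y is the direction in which the jaws open and shut (so a half turn about z gives the same grasp; the last joint's range is limited). The gripper opens to 85 mm and grips with 20 to 120 N. Pads are 22 mm wide; open, the fingers measure 114 mm over their backs; the gripper's body (76 mm by 85 mm) begins 54 mm behind the grasp point. The pads swing forward as they close: fully open they stand 13 mm farther back than shut.
Start: joints at [73.912, 4.979, 10.078, 95.1, 0, 90], TCP at [0.152, 0.528, 0.231] pointing down, gripper open.
Joint ranges: [-179.16, 179.16], [-48.56, 103.87], [-65.8, 70.77], [-126.05, 130.52], [-82.76, 87.17], [-180, 180]. Speed limits (degrees/s): [127.2, 127.2, 147.25, 180, 180, 180].

INTERFACE

Orientations are given as [roll, pitch, yaw] about the fixed x, y, z axes, in that order (R = Rz(yaw) Ry(pitch) Rx(roll)).
In Python, from workcell import bot, camera, ticket gives the robot as it stands.
- The arm moves only by the shell command python3 -m jog 'ROWS' [FORCE]. ROWS is a JSON object of lists of equal length, an entry for each row: "turn": the turn, a rotation vector about the world's x, y, z each as a share of 8 degrees, from -1 to 1, a list of three; "delta_pos": the shift along the world's x, y, z each as a share of 50 mm, from -1 to 1, a list of three; "hand": the opening, from -1 (shut) to 1 (fully open). A call has exactly 10 rows; each row shifts and turns the commanded pose from where the row before left it; what a row does not reach is not made up. A row lasts 1/10 s, in which the tool goes at most 50 mm and 8.59 degrees, less where a joint would pass 70% of its speed; a pose out of reach is approached as far as the arm can. A call with a number of a shift or a turn outside -1 to 1 is refused whole. A call with a gripper value outside its range is refused whole. The fingers move at their own pace and stop on an object; FORCE is the grip in N (left out, the last holds). Time passes only in rows, so rows that do not move let the fingers close, or fill a call up. It gives the time, the measured TCP pose, the force and the opening at its end, in the units of the state.
- bot.get_obs(): the state, without advancing time (a new reading comes with each control period).
- camera(name): name is "scene" or "top" or "wrist"; returns a dict with "frame" (384x512x3 uint8, red, green, blue), "range_z" (384x512 float32, m along the optical axis (not along the pixel's ray), 0 where there is no reading), "fx", "fy", "cx", "cy" (pixels), "extrinsics" (4x4, takes a point from world to camera coordinates); the wrist camera has in their place "mount" (4x4, takes a point from camera to tool coordinates, whose origin is the TCP and whose axes are the flange's). Camera axes: x right, y up, looking along -z (the intrinsics and any distortion apply to the point x, -y, -z); pixel columns grow to the right and rows downward; lengths in m; the calibration is good to about 2 mm. A picture is of the moment at which its call begins: read the wrist's pose just before it.
- ticket.job_done(): hands the job in, once; it reports no verdict.
The state is a dict: "time": time; "q": joint angles; "qd": joint speeds; "joint_efforts": joint torques, N m; "ee_pos": TCP position; "tcp_rot": TCP orientation; "wrist_force": force on the tool from outside, world axes, zero at the start; "torque": the same for the moment, N m; "opening": finger opening in m.
Only numpy, scipy, OpenCV 4.12 (cv2) and the standard library are available. Lean on these libraries where they do the work, as an engineer would, in place of code of your own. Each camera call takes 0.05 s, during which the arm holds its last target.

## Working session

There is one attempt and no reset: what is moved stays moved. The work goes in short steps, Python scripts to look and compute and a shell command to move; the robot and the scene stay as the last step left them, time stands still between calls to the robot, and variables do not carry over. Pictures are saved under pics/ and viewed, and the job is handed in when it is done.

```bash
ls; mkdir -p pics; cat > h.py <<'E'
import numpy as np, cv2
from workcell import bot, camera, ticket
def snap(name, fn=None, up=1):
    c=camera(name)
    if fn:
        im=cv2.cvtColor(c["frame"],cv2.COLOR_RGB2BGR)
        if up!=1: im=cv2.resize(im,None,fx=up,fy=up,interpolation=cv2.INTER_CUBIC)
        cv2.imwrite("pics/"+fn,im)
    return c
def cloud(c, E=None):
    # world points HxWx3
    E=c["extrinsics"] if E is None else E
    d=c["range_z"].astype(float); h,w=d.shape
    v,u=np.mgrid[0:h,0:w]
    x=(u-c["cx"])/c["fx"]*d; y=(v-c["cy"])/c["fy"]*d
    P=np.stack([x,-y,-d,np.ones_like(d)],-1)
    W=P@np.linalg.inv(E).T
    W[d==0]=np.nan
    return W[...,:3]
E
python3 - <<'E'
from h import *
o=bot.get_obs(); print({k:np.round(v,3).tolist() for k,v in o.items()})
for n in ["top","scene","wrist"]:
    c=snap(n,f"{n}0.png",1.5); print(n,[k for k in c], c["fx"],c["cx"],c["cy"])
E
```

```text
pics
{'time': 0.0, 'q': [73.909, 5.011, 10.033, 95.101, -0.0, 90.002], 'qd': [0.015, -0.039, -0.138, 0.081, -0.054, -0.044], 'joint_efforts': [-0.001, -52.039, 46.481, 0.016, -0.0, 0.0], 'ee_pos': [0.152, 0.528, 0.231], 'tcp_rot': [-179.922, 0.0, 163.907], 'wrist_force': [-0.413, -0.062, -0.705], 'torque': [0.024, 0.03, -0.033], 'opening': 0.085}
top ['frame', 'range_z', 'fx', 'fy', 'cx', 'cy', 'extrinsics'] 450.421465037266 256.37450362622724 188.34253231027742
scene ['frame', 'range_z', 'fx', 'fy', 'cx', 'cy', 'extrinsics'] 489.2362737466308 256.0666153693438 197.70032903023701
wrist ['frame', 'range_z', 'fx', 'fy', 'cx', 'cy', 'mount'] 310.79094624495406 257.7684834498781 195.4979608646997
```

View pics/top0.png

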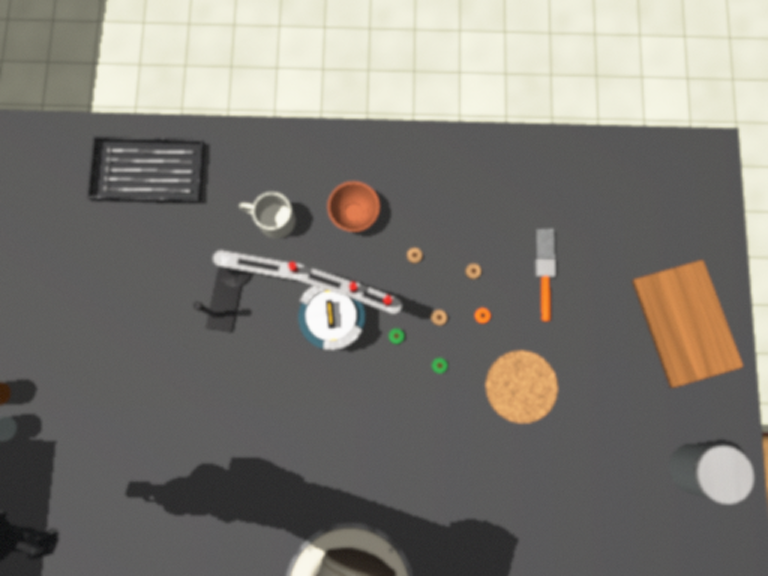

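View pics/scene0.png

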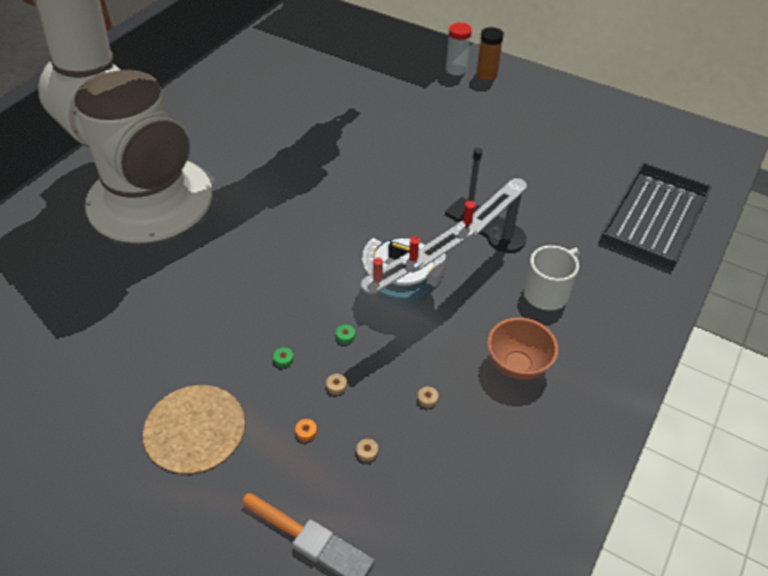

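```bash
python3 - <<'E'
from h import *
c=camera("top"); W=cloud(c)
np.set_printoptions(precision=4,suppress=True)
hsv=cv2.cvtColor(c["frame"],cv2.COLOR_RGB2HSV)
def comps(mask,name,mn=15):
    n,l,s,ce=cv2.connectedComponentsWithStats(mask.astype(np.uint8))
    for i in range(1,n):
        if s[i,4]>=mn:
            p=W[l==i]; p=p[~np.isnan(p[:,0])]
            print(name,s[i,:5],ce[i],"mean",p.mean(0) if len(p) else None,"zmax",p[:,2].max() if len(p) else None, c["frame"][l==i].mean(0))
H,S,V=hsv[...,0],hsv[...,1],hsv[...,2]
comps(((H<8)|(H>172))&(S>140)&(V>80),"red")
comps((H>=8)&(H<18)&(S>130)&(V>80),"orange")
comps((H>=20)&(H<35)&(S>120)&(V>80),"yellow")
comps((H>=75)&(H<105)&(S>80)&(V>50),"teal")
comps((H>=40)&(H<75)&(S>80)&(V>50),"green")
print(c["extrinsics"])
E
```

```text
red [193 174   5   7  25] [194.92 177.28] mean [0.6156 0.1161 0.1812] zmax 0.19557552322063176 [200.32  66.52  61.32]
red [234 188   4   6  19] [235.2632 190.7368] mean [0.5776 0.0005 0.1925] zmax 0.19648168429480828 [207.1579  62.7368  57.7368]
red [255 197   6   6  24] [257.9167 199.75  ] mean [ 0.5539 -0.0632  0.1906] zmax 0.1982685495986356 [210.9583  63.75    58.5417]
orange [219 121  35  34 893] [235.6473 137.4434] mean [0.7813 0.0112 0.0276] zmax 0.06079712403039372 [166.7234  93.0515  61.4211]
orange [ 422  174   73   84 3763] [457.9088 215.5474] mean [ 0.5453 -0.6992  0.0182] zmax 0.029023387834685277 [190.9984 126.6521  72.6104]
orange [360 184   8  31 205] [363.1902 198.9463] mean [ 0.5917 -0.4005  0.0153] zmax 0.0262001450880065 [215.2244 117.4976  48.3024]
orange [316 205  12  11 103] [321.3981 209.9806] mean [ 0.554  -0.2679  0.0094] zmax 0.019043481056547185 [216.466  118.1359  49.9709]
orange [ 325  235   46   46 1571] [347.4284 257.4819] mean [ 0.4064 -0.3496  0.0053] zmax 0.01433392410201706 [219.6709 163.8829 104.8517]
orange [510 290   2  20  28] [510.6786 298.25 
[... 187 characters left out ...]
6 [169.2895 137.7368  57.5789]
teal [237 201   7  17  69] [240.1304 209.0725] mean [ 0.5438 -0.0108  0.0633] zmax 0.07240869308300568 [ 58.6667  90.7536 100.8841]
teal [199 203  15  28 108] [204.3426 218.8241] mean [0.5113 0.0971 0.0648] zmax 0.07326108876360182 [ 76.3056 113.1481 124.6296]
green [259 219  11  11  96] [263.9688 223.7708] mean [ 0.5058 -0.0859  0.0102] zmax 0.021205644653895295 [ 68.5833 145.6146  76.2812]
green [288 238  11  11  93] [292.7742 243.2258] mean [ 0.4467 -0.1773  0.0109] zmax 0.018949079890302034 [ 69.1613 147.4731  76.8925]
[[ 0.0212 -0.9997  0.0107 -0.0727]
 [ 0.9835  0.0228  0.1797 -0.6093]
 [-0.1799  0.0067  0.9837 -1.3416]
 [ 0.      0.      0.      1.    ]]
```

Top view (768 px scale): knobs at about (293,267), (353,286) and (388,299), pivot (222,258), canister (332,318), mat (522,387). There are three pale puck candidates at (414,255), (473,271) and (438,317). The orange one (482,315) and the greens (396,336) and (439,365) are not meant. I'll move to get a closer wrist view.

```bash
python3 -m jog '{"delta_pos":[[0.4,-0.4,1],[0.6,-0.8,1],[0.6,-1,1],[0.6,-1,0.4],[0.6,-1,0],[0.6,-1,0],[0.6,-1,0],[0.6,-1,0],[0.6,-0.6,0],[0,0,0]],"turn":[[0,0,0],[0,0,0],[0,0,0],[0,0,0],[0,0,0],[0,0,0],[0,0,0],[0,0,0],[0,0,0],[0,0,0]],"hand":[1,1,1,1,1,1,1,1,1,1]}' 20
cat >> h.py <<'E'
from scipy.spatial.transform import Rotation as R
def Twt(o=None):
    o=o or bot.get_obs(); T=np.eye(4); T[:3,:3]=R.from_euler("xyz",o["tcp_rot"],degrees=True).as_matrix(); T[:3,3]=o["ee_pos"]; return T
def wrist(fn=None,up=1.5):
    T=Twt(); c=snap("wrist",fn,up); c["extrinsics"]=np.linalg.inv(T@c["mount"]); return c
np.set_printoptions(precision=4,suppress=True)
def proj(c,P):
    p=c["extrinsics"]@np.append(P,1); return np.array([c["cx"]+c["fx"]*p[0]/-p[2], c["cy"]+c["fy"]*(-p[1])/-p[2]])
def ray_at(c,u,v,z):
    d=np.array([(u-c["cx"])/c["fx"],-(v-c["cy"])/c["fy"],-1]); Ti=np.linalg.inv(c["extrinsics"])
    d=Ti[:3,:3]@d; o=Ti[:3,3]; return o+d*(z-o[2])/d[2]
E
python3 - <<'E'
from h import *
c=wrist("w1.png"); print(c["mount"])
E
```

```text
time: 1.2
ee_pos: [0.3701, 0.2049, 0.3586]
tcp_rot: [-180.0, 0.0, 163.6]
wrist_force: [1.3, 0.5, 0.1]
opening: 0.0854
[[-0.0011  0.9554  0.2953  0.0768]
 [ 1.      0.001   0.0003  0.0004]
 [-0.      0.2953 -0.9554 -0.1421]
 [ 0.      0.      0.      1.    ]]
```

View pics/w1.png

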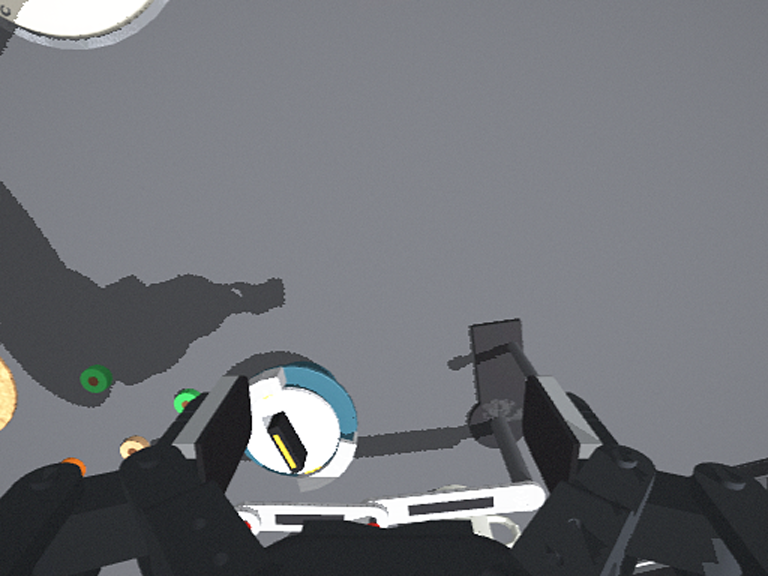

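```bash
python3 -m jog '{"delta_pos":[[0.6,-0.6,0],[0.6,-0.8,0],[0.6,-0.8,0],[0.6,-0.8,0],[0.6,-0.8,0],[0,-0.8,0],[0,-0.8,0],[0,-0.6,0],[0,0,0],[0,0,0]],"turn":[[0,0,-1],[0,0,-1],[0,0,-1],[0,0,-1],[0,0,-1],[0,0,-1],[0,0,-1],[0,0,-1],[0,0,-1],[0,0,-1]],"hand":[1,1,1,1,1,1,1,1,1,1]}'
python3 - <<'E'
from h import *
print(bot.get_obs()["q"])
c=wrist("w2.png")
E
```

```text
time: 2.25
ee_pos: [0.5179, -0.0916, 0.3587]
tcp_rot: [-180.0, -0.0, 83.6]
wrist_force: [-0.2, 0.3, -0.4]
opening: 0.0855
[-10.0354   6.9548  26.9064 109.9888   0.0135  86.4134]
```

View pics/w2.png

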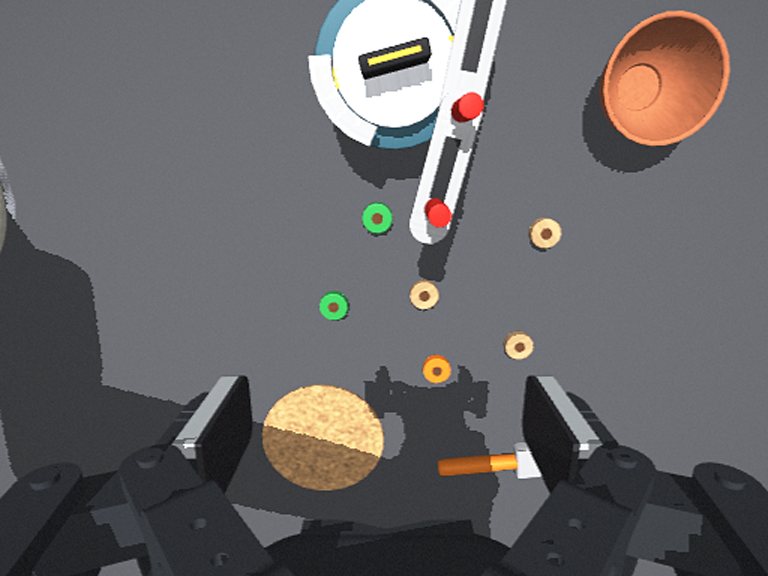

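```bash
cat > meas.py <<'E'
from h import *
from workcell import camera
def blobs(c,W,mask,name,mn=60,zr=None):
    out=[]
    n,l,s,ce=cv2.connectedComponentsWithStats(mask.astype(np.uint8))
    for i in range(1,n):
        if s[i,4]>=mn:
            p=W[l==i]; p=p[~np.isnan(p[:,0])]
            if len(p)==0: continue
            zt=np.percentile(p[:,2],90); t=p[p[:,2]>zt-0.006]
            (x,y),r=cv2.minEnclosingCircle((t[:,:2]*1000).astype(np.float32))
            print(name,"px",ce[i],s[i,4],"ztop %.4f"%zt,"mean",t.mean(0),"circ",np.array([x,y,r]))
def allm(c,want="rogty"):
    W=cloud(c); hsv=cv2.cvtColor(c["frame"],cv2.COLOR_RGB2HSV); H,S,V=[hsv[...,i].astype(int) for i in range(3)]
    if 'r' in want: blobs(c,W,((H<6)|(H>172))&(S>150)&(V>80),"red",40)
    if 'o' in want: blobs(c,W,(H>=8)&(H<24)&(S>60)&(V>80),"wood/or")
    if 'g' in want: blobs(c,W,(H>=40)&(H<75)&(S>80)&(V>50),"green")
    return W,H,S,V
E
python3 - <<'E'
from meas import *
c=wrist(); W,H,S,V=allm(c)
np.save("/tmp/w2.npy",W)
im=c["frame"]
# grip: points z in .10-.12 near can
m=(W[...,2]>0.105)&(W[...,2]<0.118)&(W[...,0]<0.62)&(W[...,1]>0)&(W[...,1]<.1)
p=W[m][:,:2]; r=cv2.minAreaRect((p*1000).astype(np.float32)); print("grip",m.sum(),r)
m=(W[...,2]>0.077)&(W[...,2]<0.086)&(W[...,0]<0.62)&(W[...,1]>-.05)&(W[...,1]<.12)
p=W[m][:,:2]; print("cover",m.sum(),p.mean(0),cv2.minEnclosingCircle((p*1000).astype(np.float32)),p.min(0),p.max(0))
print("cover bounds uv", np.where(m)[0].min(),np.where(m)[0].max())
m=(W[...,2]>0.06)&(W[...,2]<0.095)&(W[...,0]<0.62)&(W[...,1]>-.05)&(W[...,1]<.12)
print(np.histogram(W[m][:,2],bins=14))
m=(W[...,2]>0.145)&(W[...,2]<0.157)&(W[...,0]<0.65)&(W[...,1]>-.12)
p=W[m]; print("leaf3",cv2.minAreaRect((p[:,:2]*1000).astype(np.float32)),p[:,2].mean())
E
```

```text
red px [310.5836  71.3049] 305 ztop 0.1923 mean [0.5788 0.0041 0.1913] circ [579.1293   4.0355   7.7464]
red px [291.251  141.7819] 243 ztop 0.1922 mean [ 0.5544 -0.0606  0.1913] circ [554.601  -61.1481   7.8005]
wood/or px [442.6922  51.1052] 5867 ztop 0.0542 mean [0.7839 0.0169 0.0533] circ [774.784   14.1304  55.084 ]
wood/or px [362.9    154.3735] 340 ztop 0.0137 mean [ 0.6807 -0.1182  0.0124] circ [ 681.3568 -118.4773   15.7764]
wood/or px [282.7349 195.9027] 298 ztop 0.0135 mean [ 0.5476 -0.1713  0.0123] circ [ 547.5976 -172.2395   15.8175]
wood/or px [345.816  229.1111] 288 ztop 0.0137 mean [ 0.6492 -0.244   0.0124] circ [ 649.4127 -245.2943   15.9976]
wood/or px [291.231 245.4  ] 290 ztop 0.0136 mean [ 0.5539 -0.2631  0.0123] circ [ 554.0248 -264.3621   16.0518]
wood/or px [215.8813 292.0555] 4430 ztop 0.0056 mean [ 0.4073 -0.3443  0.0044] circ [ 406.7191 -348.626    77.0682]
wood/or px [318.494  309.0872] 585 ztop 0.0193 mean [ 0.5923 -0.3966  0.0174] circ [ 593.5001 -398.2703   48.5739]
green px [251.0341 145.099 ] 293 ztop 0.0135 mean [ 0.5065 -0.0823  0.0123] circ [506.1588 -82.6869  15.7815]
green px [222.6568 203.7306] 271 ztop 0.0134 mean [ 0.4471 -0.1731  0.0122] circ [ 446.536  -173.7684   16.0138]
grip 693 ((537.87060546875, 51.27530288696289), (55.809783935546875, 14.207782745361328), 7.201748847961426)
cover 4696 [0.5362 0.0519] ((532.6718139648438, 49.214111328125), 57.37977600097656) [ 0.4754 -0.0047] [0.5868 0.0981]
cover bounds uv 0 92
(array([ 268,  931,   29,    0,    0,    6,    4,  549, 3818,  308,  436,
        760,   25,   13]), array([0.0614, 0.0638, 0.0662, 0.0686, 0.0709, 0.0733, 0.0757, 0.0781,
       0.0805, 0.0829, 0.0853, 0.0877, 0.0901, 0.0924, 0.0948]))
leaf3 ((564.8878784179688, -34.08514404296875), (111.28564453125, 30.246795654296875), 69.42313385009766) 0.14966390487784834
```

Wrist view (768 px): knob 2 at (466,107), knob 3 at (437,213). The pale pucks are at (545,233), (424,295) and (519,347), the orange decoy at (437,369), and the green decoys at (377,218) and (333,306). I'll go to knob 3 first.

```bash
python3 -m jog '{"delta_pos":[[0.367,0.305,0],[0.367,0.305,0],[0,0,-1],[0,0,-1],[0,0,-0.8],[0,0,-0.6],[0,0,-0.4],[0,0,-0.23],[0,0,0],[0,0,0]],"turn":[[0,0,-0.75],[0,0,-0.75],[0,0,0],[0,0,0],[0,0,0],[0,0,0],[0,0,0],[0,0,0],[0,0,0],[0,0,0]],"hand":[-0.1,-0.1,-0.1,-0.1,-0.1,-0.1,-0.1,-0.1,-0.1,-0.1]}' 20
python3 - <<'E'
from meas import *
c=wrist("w3.png"); allm(c,"r")
c=camera("top"); allm(c,"r")
E
```

```text
time: 3.35
ee_pos: [0.5549, -0.0609, 0.1585]
tcp_rot: [179.9, -0.0, 72.0]
wrist_force: [0.4, 0.2, 0.3]
opening: 0.0384
red px [271.5053 117.2605] 1589 ztop 0.1923 mean [0.5795 0.0045 0.1915] circ [579.5285   4.3355   7.8089]
red px [260.9226 275.0042] 2146 ztop 0.1919 mean [ 0.5552 -0.0595  0.1908] circ [554.8882 -60.8489   8.1353]
```

View pics/w3.png

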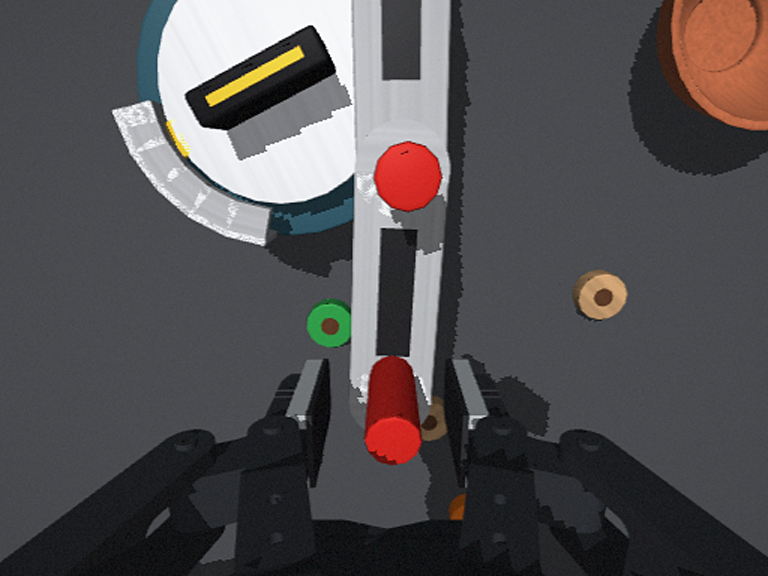

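```bash
cat > arc.py <<'E'
import numpy as np,sys
def arc(c,p,total,n,r=None):
    """clockwise arc deltas in 50 mm shares"""
    c=np.array(c);p=np.array(p);d=p-c; r0=np.hypot(*d); r=r or r0; th=np.arctan2(d[1],d[0])
    # cubic-ish ease at the ends
    s=np.linspace(0,1,n+1); last=p
    out=[]
    for k in s[1:]:
        t=th-np.radians(total)*k; q=c+r*np.array([np.cos(t),np.sin(t)])
        out.append(np.round((q-last)/0.05,3)); last=last+out[-1]*0.05
    for i in range(0,n,10): print(i,[[float(a),float(b),0] for a,b in out[i:i+10]])
    print("r0",r0,"th0",np.degrees(th),"end",last)
if __name__=="__main__":
    a=list(map(float,sys.argv[1:])); arc(a[:2],a[2:4],a[4],int(a[5]),a[6] if len(a)>6 else None)
E
python3 arc.py 0.5795 0.0043 0.5549 -0.0609 90 16 0.0697
python3 -m jog '{"delta_pos":[[0,0,0],[0,0,0],[0,0,0],[0,0,0],[0,0,0],[0,0,0],[0,0,0],[0,0,0],[0,0,0],[0,0,0]],"turn":[[0,0,0],[0,0,0],[0,0,0],[0,0,0],[0,0,0],[0,0,0],[0,0,0],[0,0,0],[0,0,0],[0,0,0]],"hand":[-1,-1,-1,-1,-1,-1,-1,-1,-1,-1]}' 20
```

```text
0 [[-0.126, 0.054, 0], [-0.119, 0.067, 0], [-0.113, 0.078, 0], [-0.104, 0.088, 0], [-0.095, 0.099, 0], [-0.085, 0.107, 0], [-0.074, 0.115, 0], [-0.062, 0.122, 0], [-0.05, 0.127, 0], [-0.038, 0.132, 0]]
10 [[-0.024, 0.134, 0], [-0.011, 0.137, 0], [0.002, 0.136, 0], [0.016, 0.136, 0], [0.029, 0.134, 0], [0.042, 0.13, 0]]
r0 0.06968644057490671 th0 -110.67152194501297 end [0.5143 0.0289]
time: 4.45
ee_pos: [0.5549, -0.0614, 0.158]
tcp_rot: [179.9, -0.0, 71.9]
wrist_force: [1.7, -0.7, 5.7]
opening: 0.0151
```

```bash
python3 -m jog '{"delta_pos":[[-0.126,0.054,0],[-0.119,0.067,0],[-0.113,0.078,0],[-0.104,0.088,0],[-0.095,0.099,0],[-0.085,0.107,0],[-0.074,0.115,0],[-0.062,0.122,0],[-0.05,0.127,0],[-0.038,0.132,0]],"turn":[[0,0,0],[0,0,0],[0,0,0],[0,0,0],[0,0,0],[0,0,0],[0,0,0],[0,0,0],[0,0,0],[0,0,0]],"hand":[-1,-1,-1,-1,-1,-1,-1,-1,-1,-1]}'
python3 - <<'E'
from meas import *
c=wrist("w4.png"); allm(c,"r")
E
```

```text
time: 5.45
ee_pos: [0.5105, -0.0123, 0.1579]
tcp_rot: [-180.0, 0.1, 71.9]
wrist_force: [-3.2, -3.0, 8.6]
opening: 0.0154
red px [402.6746 196.0167] 2578 ztop 0.1919 mean [0.5761 0.0065 0.191 ] circ [576.8661   5.6467   8.2542]
red px [258.6518 275.5422] 1990 ztop 0.1919 mean [ 0.5097 -0.0101  0.1909] circ [509.3127 -11.1379   8.2101]
```

View pics/w4.png

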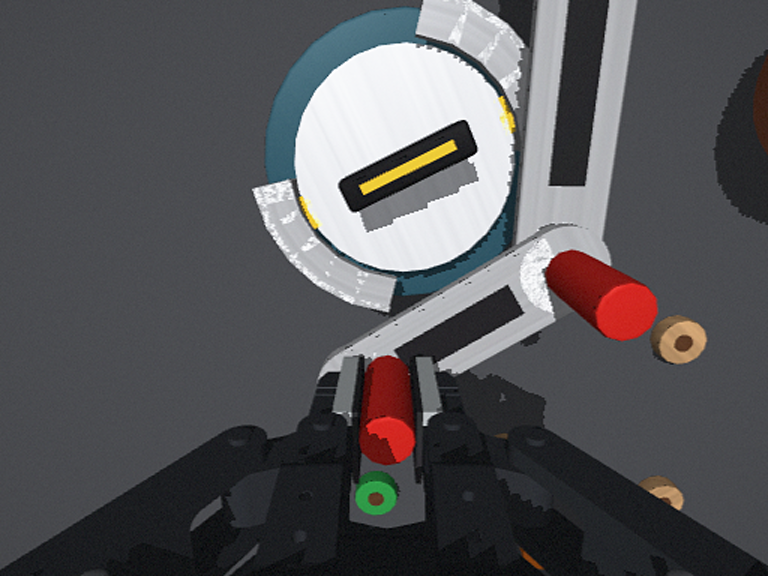

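```bash
python3 arc.py 0.5768 0.0055 0.5102 -0.0115 123 20 0.0695
```

```text
0 [[-0.044, 0.142, 0], [-0.013, 0.149, 0], [0.003, 0.149, 0], [0.018, 0.148, 0], [0.035, 0.145, 0], [0.05, 0.141, 0], [0.064, 0.134, 0], [0.079, 0.127, 0], [0.091, 0.117, 0], [0.104, 0.108, 0]]
10 [[0.115, 0.095, 0], [0.124, 0.082, 0], [0.132, 0.069, 0], [0.139, 0.054, 0], [0.144, 0.039, 0], [0.148, 0.024, 0], [0.149, 0.007, 0], [0.148, -0.009, 0], [0.148, -0.024, 0], [0.143, -0.04, 0]]
r0 0.06873543482076766 th0 -165.68071687498127 end [0.59905 0.07135]
```

```bash
python3 -m jog '{"delta_pos":[[-0.044,0.142,0],[-0.013,0.149,0],[0.003,0.149,0],[0.018,0.148,0],[0.035,0.145,0],[0.05,0.141,0],[0.064,0.134,0],[0.079,0.127,0],[0.091,0.117,0],[0.104,0.108,0]],"turn":[[0,0,0],[0,0,0],[0,0,0],[0,0,0],[0,0,0],[0,0,0],[0,0,0],[0,0,0],[0,0,0],[0,0,0]],"hand":[-1,-1,-1,-1,-1,-1,-1,-1,-1,-1]}'
python3 - <<'E'
from meas import *
c=wrist("w5.png"); allm(c,"r")
c=snap("top"); allm(c,"r")
E
```

```text
time: 6.5
ee_pos: [0.5307, 0.056, 0.1582]
tcp_rot: [179.9, 0.0, 71.9]
wrist_force: [0.3, -2.8, 6.9]
opening: 0.0147
red px [429.8676  67.5335] 3316 ztop 0.1921 mean [0.614  0.1194 0.1911] circ [614.716  118.9155   8.4233]
red px [257.877  274.4519] 2171 ztop 0.1919 mean [0.5299 0.0583 0.1909] circ [529.5358  57.1756   8.3082]
red px [378.5704 341.838 ] 142 ztop 0.1903 mean [0.5728 0.0129 0.1889] circ [570.2684  31.0501  21.0076]
```

View pics/w5.png

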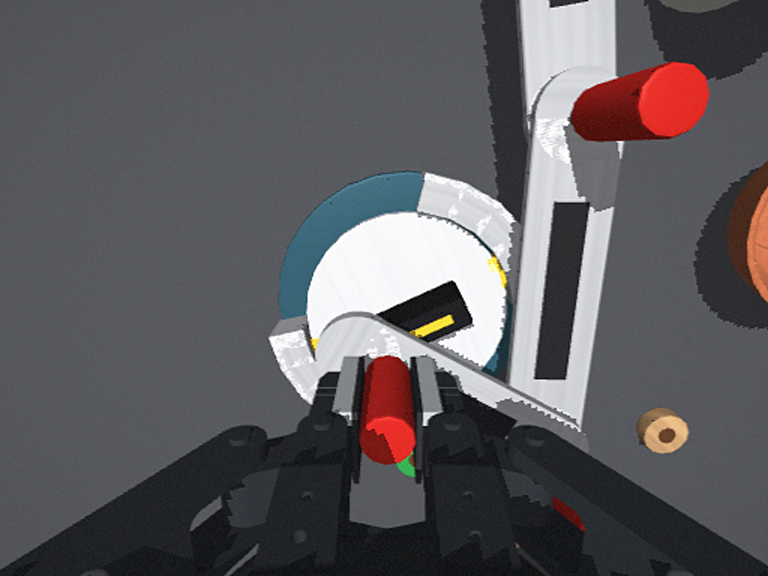

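```bash
python3 - <<'E'
import numpy as np
from scipy.optimize import fsolve
k1=np.array([.6147,.1189])
for k3 in ([.5307,.056],[.5298,.057]):
    print(fsolve(lambda p:[np.hypot(*(p-k1))-.12,np.hypot(*(p-np.array(k3)))-.07],[.577,.006]))
E
python3 arc.py 0.5758 0.0054 0.5305 0.0563 62 11 0.0695
```

```text
[0.57820253 0.00458493]
[0.57673303 0.00506455]
0 [[0.088, 0.106, 0], [0.115, 0.075, 0], [0.121, 0.063, 0], [0.127, 0.051, 0], [0.131, 0.039, 0], [0.134, 0.025, 0], [0.136, 0.012, 0], [0.137, -0.001, 0], [0.136, -0.015, 0], [0.134, -0.028, 0]]
10 [[0.13, -0.042, 0]]
r0 0.06813882887164997 th0 131.66845449343847 end [0.59995 0.07055]
```

```bash
python3 arc.py 0.5772 0.0050 0.5305 0.0563 61.5 10 0.0697
```

```text
0 [[0.111, 0.099, 0], [0.126, 0.082, 0], [0.133, 0.068, 0], [0.14, 0.053, 0], [0.145, 0.038, 0], [0.148, 0.022, 0], [0.149, 0.006, 0], [0.149, -0.01, 0], [0.147, -0.026, 0], [0.144, -0.041, 0]]
r0 0.06937276122513798 th0 132.31257879519487 end [0.6001  0.07085]
```

```bash
python3 -m jog '{"delta_pos":[[0.111,0.099,0],[0.126,0.082,0],[0.133,0.068,0],[0.14,0.053,0],[0.145,0.038,0],[0.148,0.022,0],[0.149,0.006,0],[0.149,-0.01,0],[0.147,-0.026,0],[0.144,-0.041,0]],"turn":[[0,0,0],[0,0,0],[0,0,0],[0,0,0],[0,0,0],[0,0,0],[0,0,0],[0,0,0],[0,0,0],[0,0,0]],"hand":[-1,-1,-1,-1,-1,-1,-1,-1,-1,-1]}'
python3 - <<'E'
from meas import *
c=wrist("w6.png"); allm(c,"r")
E
```

```text
time: 7.6
ee_pos: [0.6003, 0.071, 0.1582]
tcp_rot: [180.0, -0.0, 71.9]
wrist_force: [-3.9, 3.4, 7.6]
opening: 0.0151
red px [261.8283 167.0804] 1753 ztop 0.1922 mean [0.6162 0.1195 0.1913] circ [616.0902 119.0644   7.9603]
red px [257.4427 274.0754] 2189 ztop 0.1918 mean [0.5993 0.0734 0.1908] circ [598.8806  72.1457   8.172 ]
red px [258.9091 348.6883] 77 ztop 0.1562 mean [0.5801 0.012  0.1544] circ [579.5249  10.2064   5.2827]
```

View pics/w6.png

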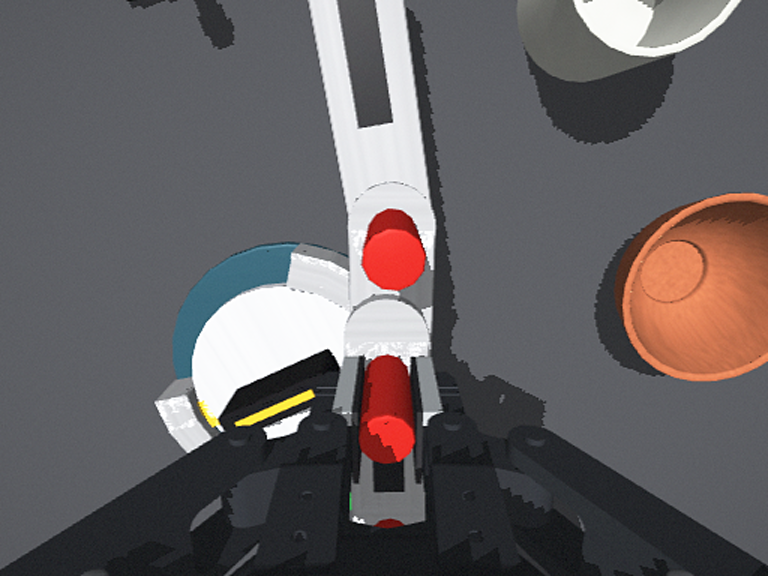

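```bash
python3 -m jog '{"delta_pos":[[0.02,-0.005,0],[0,0,0],[0,0,0],[0,0,0],[0,0,0.5],[0,0,0.8],[-0.2,-0.7,0.8],[-0.3,-1,0.8],[0,-0.8,0],[0,0,0]],"turn":[[0,0,0],[0,0,0],[0,0,0],[0,0,0],[0,0,0],[0,0,0],[0,0,0],[0,0,0],[0,0,0],[0,0,0]],"hand":[-1,-0.1,-0.1,-0.1,-0.1,-0.1,-0.1,-0.1,-0.1,-0.1]}'
python3 - <<'E'
from meas import *
c=wrist("w7.png"); allm(c,"r")
c=wrist(); allm(c,"r")
E
```

```text
time: 8.65
ee_pos: [0.5804, -0.0438, 0.2908]
tcp_rot: [179.9, 0.0, 71.7]
wrist_force: [-0.4, 0.5, -0.8]
opening: 0.0383
red px [235.3762  43.2792] 505 ztop 0.1923 mean [0.5999 0.0711 0.1914] circ [599.7535  71.2722   7.7751]
red px [239.4011 138.3767] 369 ztop 0.1922 mean [0.5797 0.0049 0.1913] circ [579.4398   4.7014   7.776 ]
red px [236.479   45.6527] 501 ztop 0.1922 mean [0.5999 0.0711 0.1913] circ [599.8627  71.1313   7.7604]
red px [240.3236 140.5066] 377 ztop 0.1923 mean [0.5797 0.005  0.1913] circ [579.2047   4.7079   7.9445]
```

View pics/w7.png

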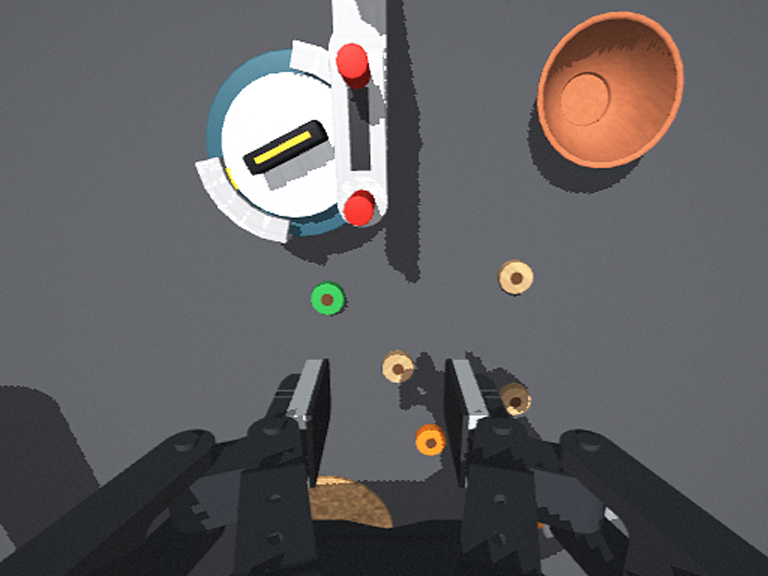

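```bash
python3 -m jog '{"delta_pos":[[0,0.5,0],[-0.02,0.47,0],[0,0,-0.8],[0,0,-0.7],[0,0,-0.6],[0,0,-0.36],[0,0,-0.2],[0,0,0],[0,0,0],[0,0,0]],"turn":[[0,0,0],[0,0,0],[0,0,0],[0,0,0],[0,0,0],[0,0,0],[0,0,0],[0,0,0],[0,0,0],[0,0,0]],"hand":[-0.1,-0.1,-0.1,-0.1,-0.1,-0.1,-0.1,-1,-1,-1]}'
python3 - <<'E'
from meas import *
c=snap("top","t8.png",1.5)
im=cv2.cvtColor(c["frame"],cv2.COLOR_RGB2BGR)[140:240,100:300]; cv2.imwrite("pics/t8c.png",cv2.resize(im,None,fx=4,fy=4,interpolation=cv2.INTER_CUBIC))
print(ray_at(c,222/1.5,258/1.5,.134))
c=snap("scene","s8.png",1.5)
W=cloud(c); m=(W[...,2]>.126)&(W[...,2]<.137)&(W[...,0]>.55)&(W[...,0]<.72)&(W[...,1]>.08)&(W[...,1]<.32)
p=(W[m][:,:2]*1000).astype(np.float32); print(len(p),cv2.minAreaRect(p)); print(cv2.boxPoints(cv2.minAreaRect(p)))
E
```

```text
time: 9.75
ee_pos: [0.5797, 0.009, 0.1572]
tcp_rot: [-180.0, -0.0, 71.9]
wrist_force: [0.0, 2.3, -5.6]
opening: 0.0154
[0.6378 0.2606 0.134 ]
451 ((627.4951171875, 206.92950439453125), (90.51692199707031, 229.94815063476562), 18.241649627685547)
[[548.5213 301.9585]
 [620.5009  83.5664]
 [706.4689 111.9005]
 [634.4893 330.2926]]
```

View pics/t8c.png

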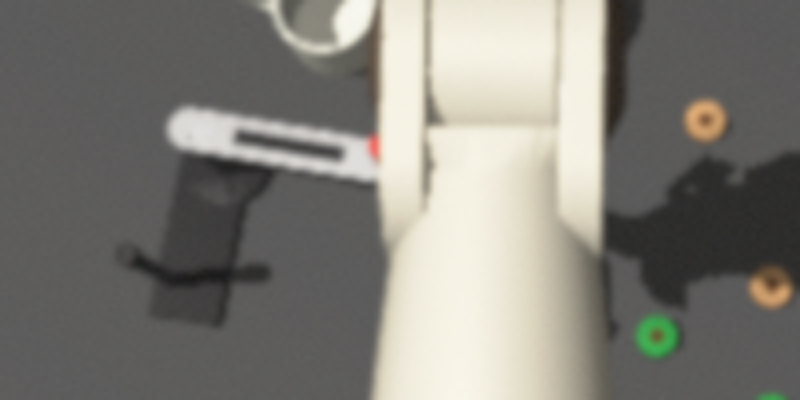

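View pics/s8.png

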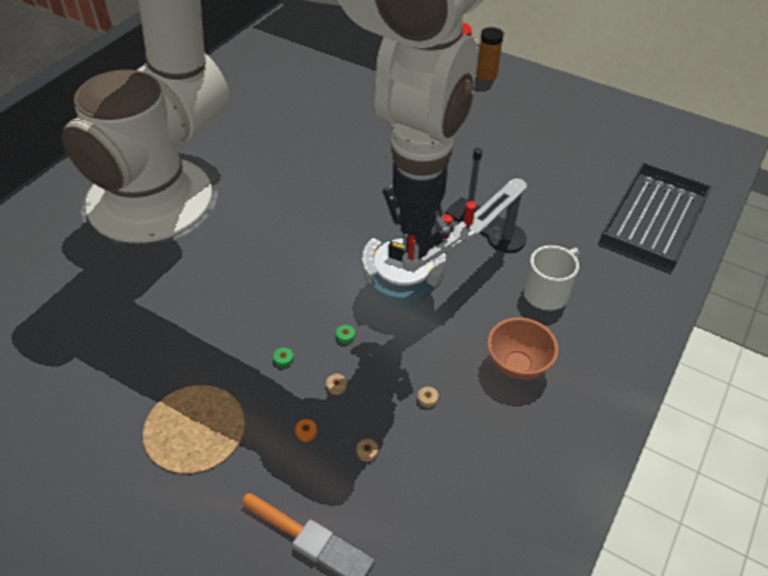

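```bash
python3 arc.py 0.6161 0.1191 0.5794 0.0047 56 10 0.1198; python3 - <<'E'
from h import *
c=wrist("w8.png"); print(bot.get_obs()["opening"])
E
```

```text
0 [[-0.217, 0.089, 0], [-0.21, 0.103, 0], [-0.199, 0.123, 0], [-0.186, 0.143, 0], [-0.171, 0.159, 0], [-0.155, 0.176, 0], [-0.137, 0.19, 0], [-0.118, 0.202, 0], [-0.097, 0.213, 0], [-0.077, 0.221, 0]]
r0 0.12014262357714683 th0 -107.7864588743957 end [0.50105 0.08565]
0.015455501144717068
```

View pics/w8.png

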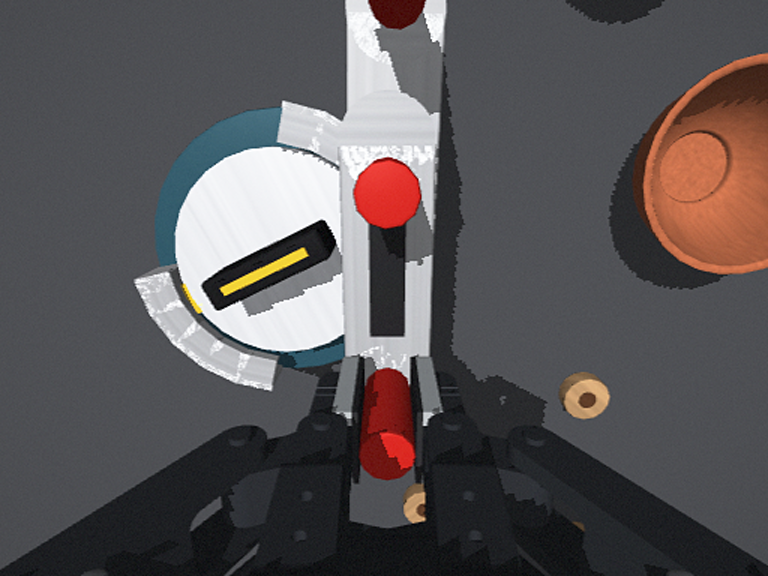

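```bash
python3 -m jog '{"delta_pos":[[-0.217,0.089,0],[-0.21,0.103,0],[-0.199,0.123,0],[-0.186,0.143,0],[-0.171,0.159,0],[-0.155,0.176,0],[-0.137,0.19,0],[-0.118,0.202,0],[-0.097,0.213,0],[-0.077,0.221,0]],"turn":[[0,0,0],[0,0,0],[0,0,0],[0,0,0],[0,0,0],[0,0,0],[0,0,0],[0,0,0],[0,0,0],[0,0,0]],"hand":[-1,-1,-1,-1,-1,-1,-1,-1,-1,-1]}' 30
python3 - <<'E'
from meas import *
c=wrist("w9.png"); allm(c,"r")
E
```

```text
time: 10.9
ee_pos: [0.5006, 0.0903, 0.157]
tcp_rot: [-180.0, 0.0, 71.9]
wrist_force: [1.9, -2.8, -1.2]
opening: 0.0151
red px [486.7737 131.8221] 1922 ztop 0.1817 mean [0.6067 0.1211 0.1802] circ [609.8945 120.205    7.222 ]
red px [397.2198 199.9444] 2734 ztop 0.1919 mean [0.5639 0.1084 0.1909] circ [564.766  107.3947   8.4905]
red px [257.8499 284.2829] 2259 ztop 0.1918 mean [0.4984 0.0884 0.1908] circ [498.1025  87.0653   8.3188]
```

View pics/w9.png

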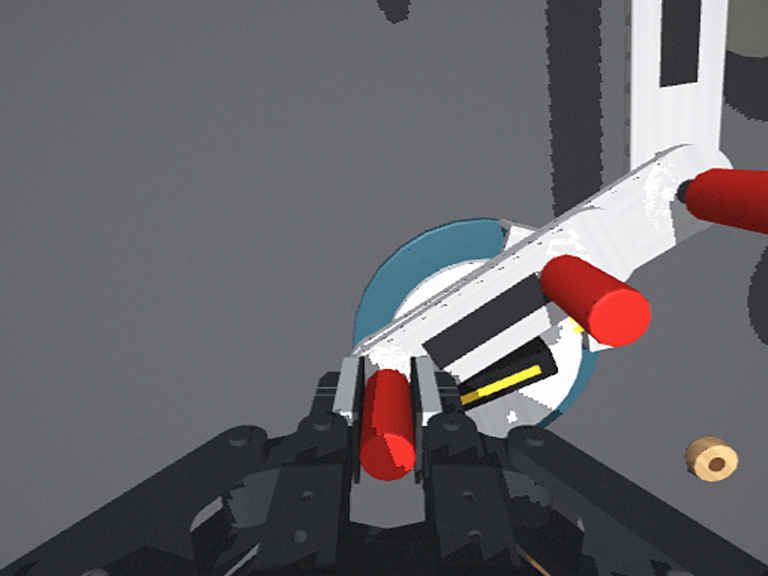

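```bash
python3 arc.py 0.6150 0.1195 0.4991 0.0867 113 20 0.1200
```

```text
0 [[-0.044, 0.233, 0], [-0.031, 0.235, 0], [-0.007, 0.236, 0], [0.017, 0.236, 0], [0.039, 0.233, 0], [0.063, 0.229, 0], [0.084, 0.221, 0], [0.106, 0.211, 0], [0.126, 0.2, 0], [0.145, 0.187, 0]]
10 [[0.163, 0.172, 0], [0.179, 0.154, 0], [0.194, 0.136, 0], [0.206, 0.117, 0], [0.216, 0.096, 0], [0.225, 0.074, 0], [0.23, 0.051, 0], [0.235, 0.029, 0], [0.237, 0.005, 0], [0.236, -0.018, 0]]
r0 0.12045185760294443 th0 -164.19834962361145 end [0.63005 0.23855]
```

```bash
python3 -m jog '{"delta_pos":[[-0.044,0.233,0],[-0.031,0.235,0],[-0.007,0.236,0],[0.017,0.236,0],[0.039,0.233,0],[0.063,0.229,0],[0.084,0.221,0],[0.106,0.211,0],[0.126,0.2,0],[0.145,0.187,0]],"turn":[[0,0,0],[0,0,0],[0,0,0],[0,0,0],[0,0,0],[0,0,0],[0,0,0],[0,0,0],[0,0,0],[0,0,0]],"hand":[-1,-1,-1,-1,-1,-1,-1,-1,-1,-1]}' 30
python3 - <<'E'
from meas import *
c=wrist("w10.png"); allm(c,"r")
E
```

```text
time: 11.95
ee_pos: [0.5257, 0.2018, 0.1569]
tcp_rot: [-179.9, -0.0, 71.9]
wrist_force: [-3.8, -0.7, 2.4]
opening: 0.0151
red px [257.6677 284.386 ] 2254 ztop 0.1918 mean [0.5235 0.1999 0.1908] circ [522.7763 198.5986   8.2218]
red px [383.3303 294.6789] 109 ztop 0.1611 mean [0.5808 0.1594 0.1586] circ [580.606  158.2871   4.4298]
red px [467.1519 341.2392] 882 ztop 0.1790 mean [0.6163 0.1259 0.178 ] circ [616.0675 124.4931   5.9075]
red px [384.3636 345.8409] 44 ztop 0.1894 mean [0.5684 0.1602 0.1906] circ [565.4045 176.0849  22.0404]
```

View pics/w10.png

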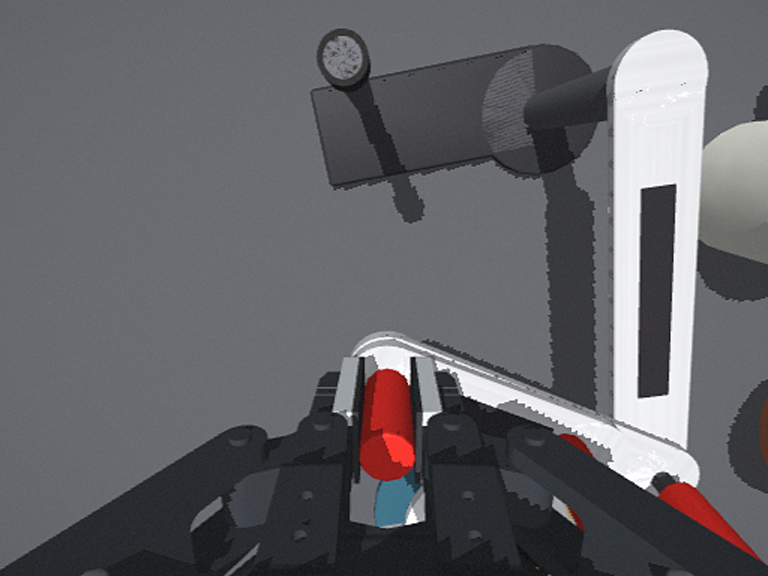

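```bash
cat > piv.py <<'E'
from meas import *
c=wrist(); W=cloud(c)
V=c["frame"].max(-1)
m=(abs(W[...,2]-.134)<.004)&(V>150)&(W[...,1]>.13)
n,l,s,ce=cv2.connectedComponentsWithStats(m.astype(np.uint8)); i=1+s[1:,4].argmax()
p=W[l==i]; r=cv2.minAreaRect((p[:,:2]*1000).astype(np.float32)); print("leaf1",len(p),p[:,2].mean(),r); b=cv2.boxPoints(r); print(b)
far=p[:,1].max(); 
c0=np.array(r[0])/1000; ax=np.array([np.cos(np.radians(r[2])),np.sin(np.radians(r[2]))]); 
if r[1][0]<r[1][1]: ax=np.array([-ax[1],ax[0]])
if ax[1]<0: ax=-ax
print("dir",np.degrees(np.arctan2(ax[1],ax[0])),"end", c0+ax*max(r[1])/2000,"pivot est",c0+ax*(max(r[1])/2000-.015))
m=(W[...,2]>.136)&(W[...,2]<.148)&(V<230)&(W[...,1]>.2)&(W[...,0]<.6)
p=W[m]; 
if len(p): print("post",len(p),p.mean(0),cv2.minEnclosingCircle((p[:,:2]*1000).astype(np.float32)))
E
python3 piv.py
```

```text
leaf1 11350 0.13353253082107738 ((628.1832275390625, 206.51060485839844), (152.51353454589844, 31.468143463134766), 79.80670928955078)
[[599.2024 134.2419]
 [630.1738 128.673 ]
 [657.1641 278.7793]
 [626.1926 284.3482]]
dir 79.80670928955078 end [0.6417 0.2816] pivot est [0.639  0.2668]
post 1507 [0.5397 0.2775 0.1416] ((536.475830078125, 256.05718994140625), 56.632240295410156)
```

```bash
python3 arc.py 0.6130 0.1193 0.5235 0.1988 57.5 10 0.1200
```

```text
0 [[0.164, 0.176, 0], [0.185, 0.154, 0], [0.2, 0.134, 0], [0.212, 0.114, 0], [0.222, 0.092, 0], [0.231, 0.07, 0], [0.236, 0.046, 0], [0.24, 0.022, 0], [0.241, -0.002, 0], [0.239, -0.026, 0]]
r0 0.11971006641047362 th0 138.3863343287837 end [0.632  0.2378]
```

```bash
python3 -m jog '{"delta_pos":[[0.164,0.176,0],[0.185,0.154,0],[0.2,0.134,0],[0.212,0.114,0],[0.222,0.092,0],[0.231,0.07,0],[0.236,0.046,0],[0.24,0.022,0],[0.241,-0.002,0],[0.239,-0.026,0]],"turn":[[0,0,0],[0,0,0],[0,0,0],[0,0,0],[0,0,0],[0,0,0],[0,0,0],[0,0,0],[0,0,0],[0,0,0]],"hand":[-1,-1,-1,-1,-1,-1,-1,-1,-1,-1]}' 30
python3 - <<'E'
from meas import *
c=wrist("w11.png"); allm(c,"r")
E
```

```text
time: 13.05
ee_pos: [0.6348, 0.2412, 0.157]
tcp_rot: [-179.9, -0.2, 72.0]
wrist_force: [-13.8, 7.6, 3.9]
opening: 0.015
red px [256.9717 284.1101] 2262 ztop 0.1918 mean [0.6321 0.2396 0.1908] circ [631.4861 238.1829   8.123 ]
```

View pics/w11.png

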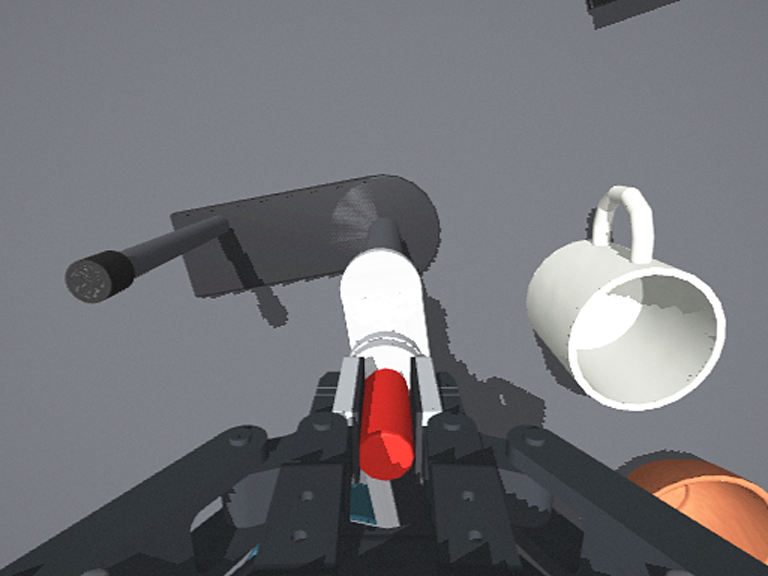

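```bash
python3 -m jog '{"delta_pos":[[0,0,0],[0,0,0],[0,0,0],[0,0,0.5],[0,0,0.8],[-0.1,-0.6,0.8],[-0.2,-1,0.6],[-0.2,-1,0],[-0.2,-0.9,0],[0,0,0]],"turn":[[0,0,0],[0,0,0],[0,0,0],[0,0,0],[0,0,0],[0,0,0],[0,0,0],[0,0,0],[0,0,0],[0,0,0]],"hand":[-0.1,-0.1,-0.1,-0.1,-0.1,-0.1,-0.1,-0.1,-0.1,-0.1]}'
python3 piv.py; python3 - <<'E'
from meas import *
c=wrist("w12.png"); allm(c,"r")
E
```

```text
time: 14.1
ee_pos: [0.6004, 0.0687, 0.2884]
tcp_rot: [179.9, 0.0, 71.6]
wrist_force: [-0.7, 0.6, 0.3]
opening: 0.0382
leaf1 2 0.13479648423593724 ((644.1122436523438, 210.83621215820312), (1.063330888748169, 0.0), -108.13984680175781)
[[644.2778 211.3415]
 [644.2778 211.3415]
 [643.9467 210.331 ]
 [643.9467 210.331 ]]
dir 71.8601531982422 end [0.6443 0.2113] pivot est [0.6396 0.1971]
red px [246.6415  65.783 ] 424 ztop 0.1922 mean [0.6232 0.1681 0.1913] circ [623.1614 168.2774   7.794 ]
red px [256.7645 133.4155] 361 ztop 0.1922 mean [0.6147 0.1194 0.1914] circ [614.4993 119.1814   7.7679]
```

View pics/w12.png

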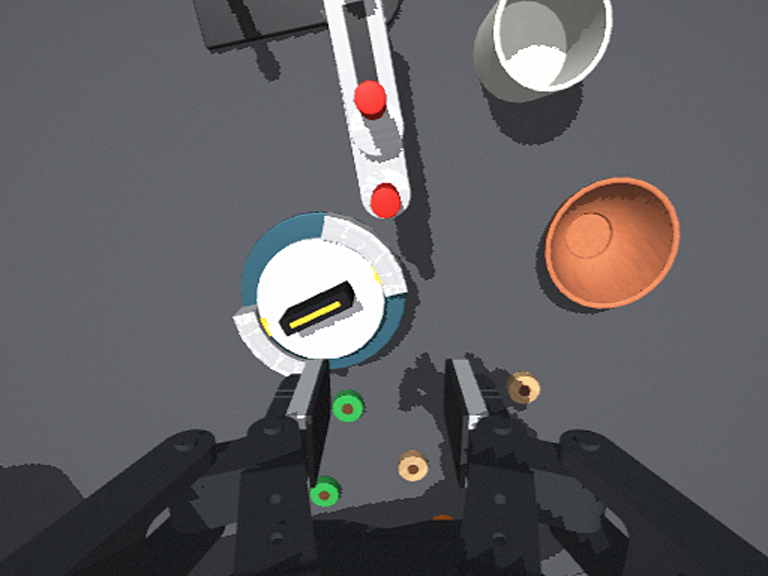

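```bash
python3 - <<'E'
from meas import *
c=camera("top"); t=ray_at(c,131.75,203.75,.142)
c=wrist(); 
T=np.eye(4); T[:3,:3]=R.from_euler("xyz",[-179.9,0,71.9],degrees=True).as_matrix(); T[:3,3]=[.5257,.2018,.1569]
c["extrinsics"]=np.linalg.inv(T@c["mount"]); w=ray_at(c,343/1.5,57/1.5,.142)
pv=np.array([.639,.2668])
for p in (t,w): d=p[:2]-pv; print(p,np.hypot(*d),np.degrees(np.arctan2(d[1],d[0])))
E
python3 - <<'E'
import numpy as np
# knob1 angle
print(np.degrees(np.arctan2(.1193-.2668,.6147-.639)))
E
```

```text
[0.5415 0.2994 0.142 ] 0.10276892113252814 161.5325838595811
[0.5436 0.3039 0.142 ] 0.10239553461560884 158.76666058738508
-99.35520386238754
```

```bash
python3 -m jog '{"delta_pos":[[0.14,0.5,0],[0.146,0.512,0],[0,0,0],[0,0,0],[0,0,0],[0,0,-0.2],[0,0,-0.4],[0,0,0],[0,0,0],[0,0,0]],"turn":[[0,0,0.9],[0,0,0.9],[0,0,0.9],[0,0,0.9],[0,0,0.9],[0,0,0.9],[0,0,0.85],[0,0,0],[0,0,0],[0,0,0]],"hand":[-0.1,-0.1,-0.1,-0.1,-0.1,-0.1,-0.1,-0.1,-0.1,-0.1]}'
python3 - <<'E'
from meas import *
print(bot.get_obs()["ee_pos"]); c=wrist("w13.png"); allm(c,"r")
E
```

```text
time: 15.3
ee_pos: [0.6158, 0.1246, 0.2578]
tcp_rot: [180.0, 0.0, 121.8]
wrist_force: [0.4, 0.5, 0.1]
opening: 0.0386
[0.6158 0.1246 0.2578]
red px [367.9681  81.2302] 721 ztop 0.1922 mean [0.6309 0.2374 0.1913] circ [631.6206 237.5741   8.0806]
red px [299.1673 161.8081] 568 ztop 0.1921 mean [0.6225 0.1687 0.1912] circ [622.8317 168.3973   7.8628]
red px [253.1933 209.9412] 595 ztop 0.1920 mean [0.6139 0.1198 0.191 ] circ [614.2445 119.3773   7.9424]
```

View pics/w13.png

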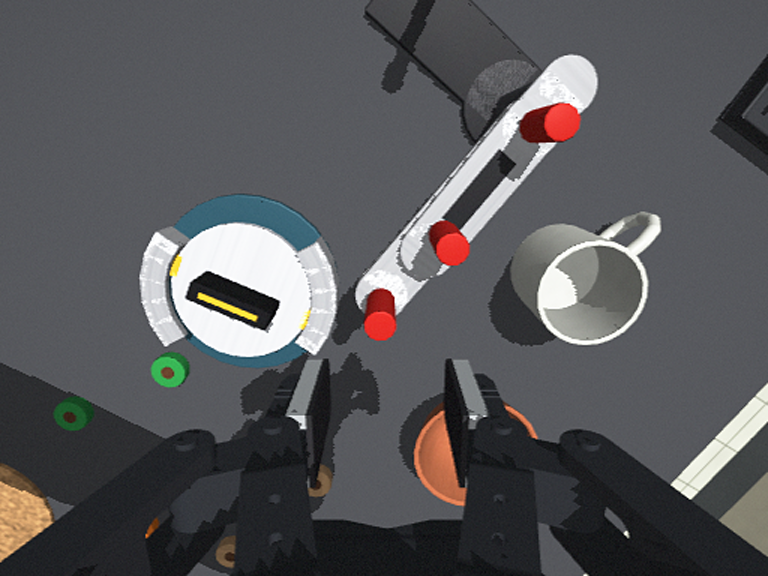

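```bash
python3 -m jog '{"delta_pos":[[-0.03,-0.104,-0.3],[0,0,-0.6],[0,0,-0.5],[0,0,-0.4],[0,0,-0.2],[0,0,0],[0,0,0],[0,0,0],[0,0,0],[0,0,0]],"turn":[[0,0,0],[0,0,0],[0,0,0],[0,0,0],[0,0,0],[0,0,0],[0,0,0],[0,0,0],[0,0,0],[0,0,0]],"hand":[-0.1,-0.1,-0.1,-0.1,-0.1,-1,-1,-1,-1,-1]}' 30
python3 arc.py 0.6390 0.2668 0.6145 0.1193 89 20 0.1495
```

```text
time: 16.35
ee_pos: [0.6145, 0.1191, 0.1577]
tcp_rot: [179.9, 0.0, 121.9]
wrist_force: [1.1, 3.1, -1.8]
opening: 0.0153
0 [[-0.227, 0.047, 0], [-0.223, 0.065, 0], [-0.218, 0.081, 0], [-0.21, 0.098, 0], [-0.202, 0.115, 0], [-0.193, 0.129, 0], [-0.182, 0.144, 0], [-0.17, 0.158, 0], [-0.158, 0.17, 0], [-0.144, 0.183, 0]]
10 [[-0.129, 0.192, 0], [-0.114, 0.203, 0], [-0.098, 0.21, 0], [-0.081, 0.218, 0], [-0.064, 0.223, 0], [-0.047, 0.227, 0], [-0.029, 0.231, 0], [-0.011, 0.232, 0], [0.007, 0.232, 0], [0.025, 0.23, 0]]
r0 0.14952090154891384 th0 -99.43082370679365 end [0.4911 0.2887]
```

```bash
python3 -m jog '{"delta_pos":[[-0.227,0.047,0],[-0.223,0.065,0],[-0.218,0.081,0],[-0.21,0.098,0],[-0.202,0.115,0],[-0.193,0.129,0],[-0.182,0.144,0],[-0.17,0.158,0],[-0.158,0.17,0],[-0.144,0.183,0]],"turn":[[0,0,0],[0,0,0],[0,0,0],[0,0,0],[0,0,0],[0,0,0],[0,0,0],[0,0,0],[0,0,0],[0,0,0]],"hand":[-1,-1,-1,-1,-1,-1,-1,-1,-1,-1]}'
python3 - <<'E'
from meas import *
c=wrist("w14.png"); allm(c,"r")
E
```

```text
time: 17.35
ee_pos: [0.5189, 0.1779, 0.1578]
tcp_rot: [179.9, 0.2, 121.9]
wrist_force: [9.1, -1.8, -4.0]
opening: 0.0149
red px [496.0026 235.8599] 1135 ztop 0.1730 mean [0.6069 0.2483 0.1713] circ [609.1237 249.2169   6.9701]
red px [369.3408 266.3054] 2289 ztop 0.1917 mean [0.5568 0.2094 0.1906] circ [555.6392 208.2112  10.8251]
red px [257.9672 276.6348] 2229 ztop 0.1919 mean [0.5173 0.1792 0.1909] circ [518.1608 178.0887   8.2725]
```

View pics/w14.png

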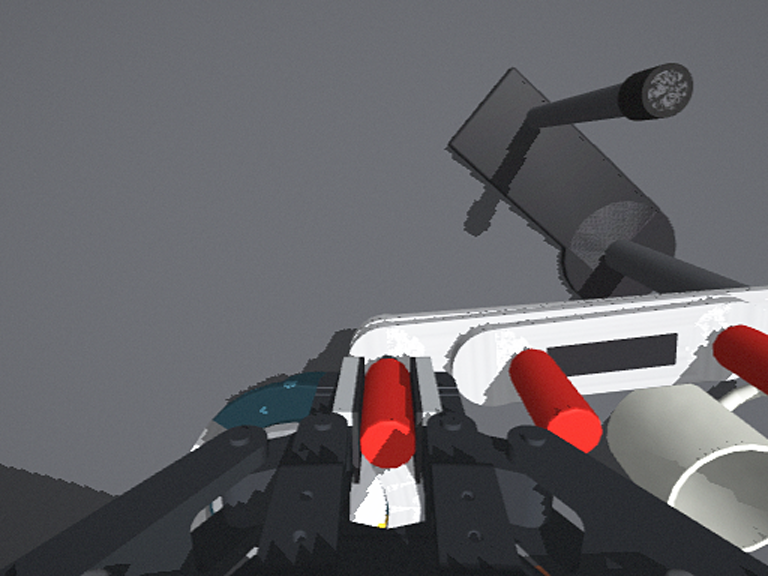

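Folding pack swings well; I'll continue to the stop.

```bash
python3 -m jog '{"delta_pos":[[-0.129,0.192,0],[-0.114,0.203,0],[-0.098,0.21,0],[-0.081,0.218,0],[-0.064,0.223,0],[-0.047,0.227,0],[-0.029,0.231,0],[-0.011,0.232,0],[0.003,0.11,0],[0.004,0.1,0]],"turn":[[0,0,0],[0,0,0],[0,0,0],[0,0,0],[0,0,0],[0,0,0],[0,0,0],[0,0,0],[0,0,0],[0,0,0]],"hand":[-1,-1,-1,-1,-1,-1,-1,-1,-1,-1]}'
python3 - <<'E'
from meas import *
c=wrist("w15.png"); allm(c,"r")
E
```

```text
time: 18.4
ee_pos: [0.4899, 0.2746, 0.1577]
tcp_rot: [-180.0, 0.2, 121.9]
wrist_force: [1.1, -7.0, 0.2]
opening: 0.015
red px [257.7695 276.6473] 2260 ztop 0.1918 mean [0.4882 0.2759 0.1908] circ [488.5532 274.6883   8.4211]
red px [332.4375 289.3125] 48 ztop 0.1572 mean [0.5339 0.2779 0.1558] circ [521.8235 289.3785  19.0227]
```

View pics/w15.png

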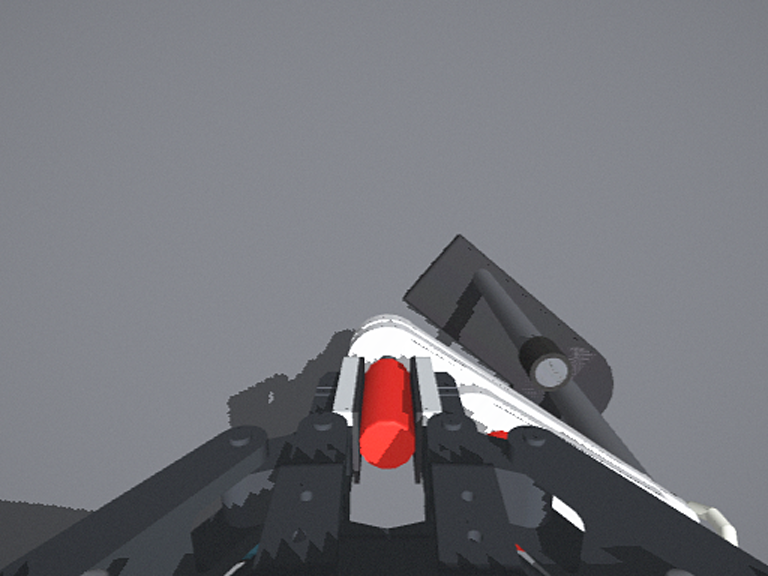

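```bash
for i in 1; do python3 -m jog '{"delta_pos":[[0.003,0.05,0],[0.003,0.05,0],[0.005,0.05,0],[0,0,0],[0,0,0],[0,0,0],[0,0,0],[0,0,0],[0,0,0],[0,0,0]],"turn":[[0,0,0],[0,0,0],[0,0,0],[0,0,0],[0,0,0],[0,0,0],[0,0,0],[0,0,0],[0,0,0],[0,0,0]],"hand":[-1,-1,-1,-1,-1,-1,-1,-1,-1,-1]}'; done
```

```text
time: 19.45
ee_pos: [0.4904, 0.282, 0.1577]
tcp_rot: [180.0, 0.1, 121.9]
wrist_force: [1.8, -4.7, 0.0]
opening: 0.015
```

```bash
python3 -m jog '{"delta_pos":[[0.008,0.05,0],[0.008,0.05,0],[0,0,0],[0,0,0],[0,0,0],[0,0,0],[0,0,0],[0,0,0],[0,0,0],[0,0,0]],"turn":[[0,0,0],[0,0,0],[0,0,0],[0,0,0],[0,0,0],[0,0,0],[0,0,0],[0,0,0],[0,0,0],[0,0,0]],"hand":[-1,-1,-1,-1,-1,-1,-1,-1,-1,-1]}'
```

```text
time: 20.45
ee_pos: [0.491, 0.2871, 0.1577]
tcp_rot: [-180.0, 0.1, 121.9]
wrist_force: [0.3, -5.5, 1.6]
opening: 0.015
```

```bash
python3 -m jog '{"delta_pos":[[0.008,0.05,0],[0.008,0.05,0],[0,0,0],[0,0,0],[0,0,0]
,[0,0,0],[0,0,0],[0,0,0],[0,0,0],[0,0,0]],"turn":[[0,0,0],[0,0,0],[0,0,0],[0,0,0],[0,0,0],[0,0,0],[0,0,0],[0,0,0],[0,0,0],[0,0,0]],"hand":[-1,-1,-1,-1,-1,-1,-1,-1,-1,-1]}'
python3 - <<'E'
from h import *
c=wrist("w16.png")
E
```

```text
time: 21.45
ee_pos: [0.4911, 0.2881, 0.1576]
tcp_rot: [-179.7, 0.4, 121.7]
wrist_force: [-4.1, -27.3, 6.0]
opening: 0.0147
```

View pics/w16.png

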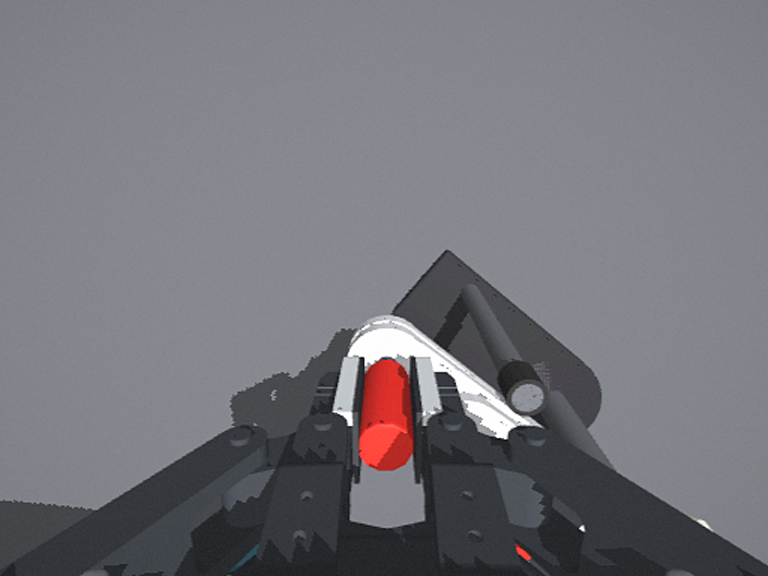

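```bash
python3 -m jog '{"delta_pos":[[0,-0.04,0],[0,0,0],[0,0,0],[0,0,0.4],[0,0,0.8],[0,0,0.8],[0.3,-0.8,0.2],[0.5,-1,0],[0.5,-1,0],[0.5,-1,0]],"turn":[[0,0,0],[0,0,0],[0,0,0],[0,0,0],[0,0,0],[0,0,0],[0,0,0.9],[0,0,0.9],[0,0,0.9],[0,0,0.9]],"hand":[-1,-0.1,-0.1,-0.1,-0.1,-0.1,-0.1,-0.1,-0.1,-0.1]}'
python3 -m jog '{"delta_pos":[[0.2,-0.8,0],[0,-0.16,0],[0,0,0],[0,0,0],[0,0,0],[0,0,0],[0,0,0],[0,0,0],[0,0,0],[0,0,0]],"turn":[[0,0,0.9],[0,0,0.9],[0,0,0.9],[0,0,0.9],[0,0,0.9],[0,0,0],[0,0,0],[0,0,0],[0,0,0],[0,0,0]],"hand":[-0.1,-0.1,-0.1,-0.1,-0.1,-0.1,-0.1,-0.1,-0.1,-0.1]}'
cat > cov.py <<'E'
from meas import *
import sys
c=wrist(sys.argv[1] if len(sys.argv)>1 else None); W=cloud(c)
near=(np.hypot(W[...,0]-.538,W[...,1]-.051)<.06)
m=near&(W[...,2]>0.107)&(W[...,2]<0.118)
n,l,s,ce=cv2.connectedComponentsWithStats(m.astype(np.uint8)); i=1+s[1:,4].argmax()
p=W[l==i]; print("grip",len(p),p[:,2].mean(),cv2.minAreaRect((p[:,:2]*1000).astype(np.float32)))
m=near&(W[...,2]>0.079)&(W[...,2]<0.085); p=W[m]; print("cover",cv2.minEnclosingCircle((p[:,:2]*1000).astype(np.float32)))
hsv=cv2.cvtColor(c["frame"],cv2.COLOR_RGB2HSV); m=near&(hsv[...,0]>20)&(hsv[...,0]<35)&(hsv[...,1]>120)&(W[...,2]<.1)
n,l,s,ce=cv2.connectedComponentsWithStats(m.astype(np.uint8))
for i in range(1,n):
    if s[i,4]>15: print("lug",W[l==i].mean(0),s[i,4])
for nm in ("frame",):pass
E
python3 cov.py w17.png
```

```text
time: 22.5
ee_pos: [0.5744, 0.1157, 0.2677]
tcp_rot: [179.9, 0.1, 151.1]
wrist_force: [0.9, 0.7, 0.7]
opening: 0.0382
time: 23.5
ee_pos: [0.5837, 0.069, 0.267]
tcp_rot: [-180.0, 0.0, -173.3]
wrist_force: [-1.2, -0.5, 0.1]
opening: 0.0385
grip 885 0.11143702314355694 ((537.7974853515625, 51.03514862060547), (55.04355239868164, 13.97829532623291), 7.080413341522217)
cover ((537.9329833984375, 51.8199577331543), 52.173683166503906)
lug [0.4889 0.0454 0.0811] 50
lug [0.5877 0.0575 0.081 ] 35
```

View pics/w17.png

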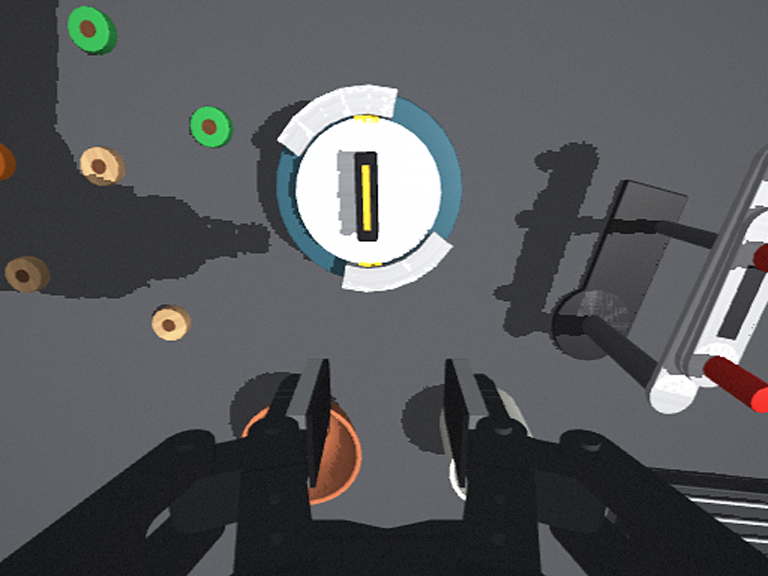

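```bash
python3 -m jog '{"delta_pos":[[-0.5,-0.2,0],[-0.418,-0.158,0],[0,0,-0.7],[0,0,-0.7],[0,0,-0.5],[0,0,-0.3],[0,0,0],[0,0,0],[0,0,0],[0,0,0]],"turn":[[0,0,0.05],[0,0,0],[0,0,0],[0,0,0],[0,0,0],[0,0,0],[0,0,0],[0,0,0],[0,0,0],[0,0,0]],"hand":[-0.1,-0.1,-0.1,-0.1,-0.1,-0.1,-0.1,-0.1,-0.1,-0.1]}'
python3 cov.py w18.png
```

```text
time: 24.55
ee_pos: [0.5384, 0.0511, 0.1583]
tcp_rot: [-180.0, 0.1, -172.9]
wrist_force: [-0.2, -0.5, -0.9]
opening: 0.0387
grip 1717 0.11139306919536161 ((537.62939453125, 51.00307846069336), (55.653907775878906, 13.953132629394531), 7.572178363800049)
cover ((542.906005859375, 52.876312255859375), 55.493717193603516)
lug [0.4904 0.0449 0.0816] 126
lug [0.5865 0.0576 0.0815] 110
```

View pics/w18.png

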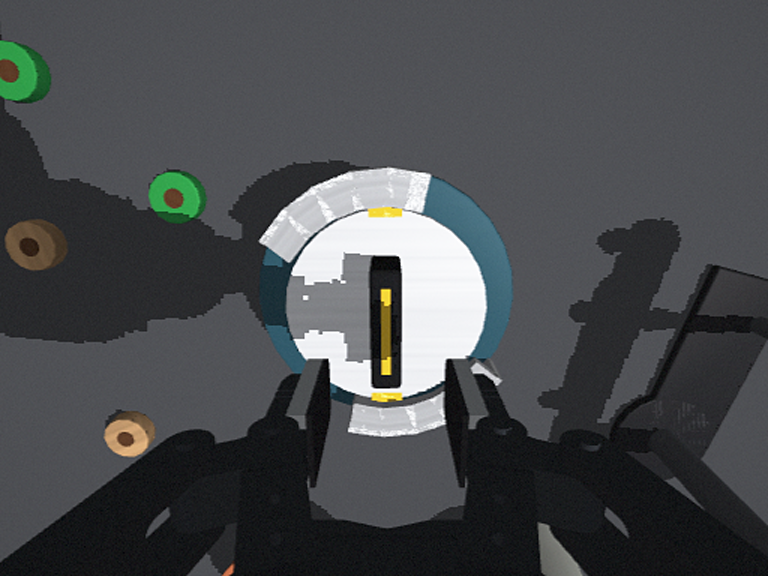

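```bash
python3 -m jog '{"delta_pos":[[-0.014,0,-0.4],[0,0,-0.4],[0,0,-0.35],[0,0,-0.296],[0,0,0],[0,0,0],[0,0,0],[0,0,0],[0,0,0],[0,0,0]],"turn":[[0,0,0],[0,0,0],[0,0,0],[0,0,0],[0,0,0],[0,0,0],[0,0,0],[0,0,0],[0,0,0],[0,0,0]],"hand":[-0.1,-0.1,-0.1,-0.1,-0.1,-1,-1,-1,-1,-1]}' 60
```

```text
time: 25.6
ee_pos: [0.5376, 0.051, 0.0855]
tcp_rot: [-180.0, 0.1, -172.9]
wrist_force: [1.6, -0.8, 3.7]
opening: 0.0128
```

```bash
python3 -m jog '{"delta_pos":[[0,0,-0.04],[0,0,-0.03],[0,0,-0.03],[0,0,0],[0,0,0],[0,0,0],[0,0,0],[0,0,0],[0,0,0],[0,0,0]],"turn":[[0,0,0],[0,0,0],[0,0,0],[0,0,0],[0,0,0],[0,0,0],[0,0,0],[0,0,0],[0,0,0],[0,0,0]],"hand":[-1,-1,-1,-1,-1,-1,-1,-1,-1,-1]}' 60
```

```text
time: 26.6
ee_pos: [0.5377, 0.051, 0.082]
tcp_rot: [-180.0, 0.2, -172.9]
wrist_force: [-4.8, -1.7, 18.6]
opening: 0.0127
```

```bash
python3 - <<'E'
from meas import *
c=wrist("w19.png"); W=cloud(c); V=c["frame"].min(-1)
near=(np.hypot(W[...,0]-.538,W[...,1]-.051)<.048)&(V>140)
z=W[near][:,2]; print(len(z),np.percentile(z,[5,25,50,75,95]))
near=(np.hypot(W[...,0]-.538,W[...,1]-.051)<.048)&(W[...,2]>.09)&(W[...,2]<.12)&(W[...,0]<.53)
z=W[near][:,2]; print(len(z),np.percentile(z,[5,25,50,75,95]))
E
```

```text
9309 [0.0767 0.0772 0.0776 0.078  0.0786]
3377 [0.0931 0.1032 0.1073 0.1085 0.118 ]
```

View pics/w19.png

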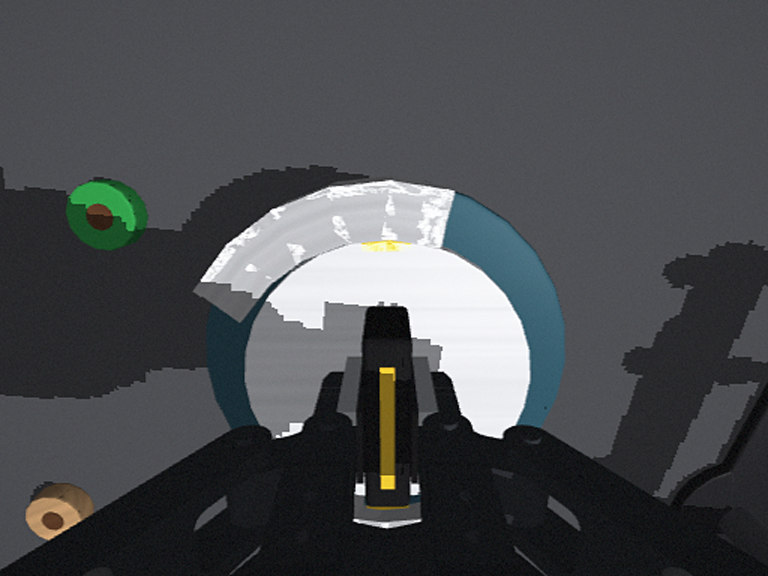

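```bash
python3 -m jog '{"delta_pos":[[0,0,-0.02],[0,0,0],[0,0,0],[0,0,0],[0,0,0],[0,0,0],[0,0,0],[0,0,0],[0,0,0],[0,0,0]],"turn":[[0,0,0.5],[0,0,0.8],[0,0,0.8],[0,0,0.8],[0,0,0.8],[0,0,0.8],[0,0,0.8],[0,0,0.8],[0,0,0.8],[0,0,0.8]],"hand":[-1,-1,-1,-1,-1,-1,-1,-1,-1,-1]}' 60
```

```text
time: 27.65
ee_pos: [0.5388, 0.0521, 0.082]
tcp_rot: [-179.8, 0.2, -111.1]
wrist_force: [-2.1, 4.7, 23.0]
opening: 0.0128
```

```bash
python3 -m jog '{"delta_pos":[[0,0,0],[0,0,0],[0,0,0],[0,0,0],[0,0,0],[0,0,0],[0,0,0],[0,0,0],[0,0,0],[0,0,0]],"turn":[[0,0,0.8],[0,0,0.8],[0,0,0.8],[0,0,0.8],[0,0,0.6],[0,0,0],[0,0,0],[0,0,0],[0,0,0],[0,0,0]],"hand":[-1,-1,-1,-1,-1,-1,-1,-1,-1,-1]}' 60
python3 - <<'E'
from meas import *
c=wrist("w20.png")
E
```

```text
time: 28.65
ee_pos: [0.539, 0.052, 0.082]
tcp_rot: [-179.7, 0.1, -80.9]
wrist_force: [-0.4, 3.4, 22.0]
opening: 0.0129
```

View pics/w20.png

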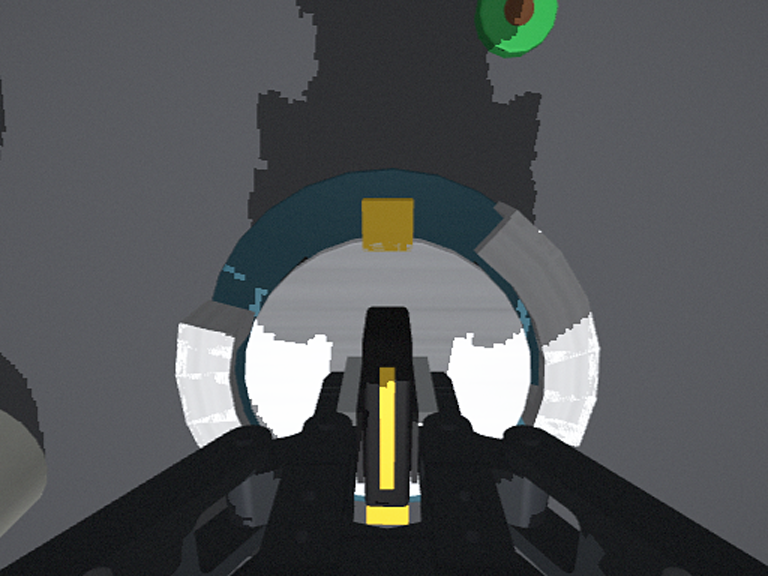

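```bash
python3 -m jog '{"delta_pos":[[0,0,0.1],[0,0,0.2],[0,0,0.4],[0,0,0.5],[0,0,0.6],[0,0,0.6],[0,-0.3,0.2],[-0.2,-0.6,0],[-0.2,-0.6,0],[-0.2,-0.6,0]],"turn":[[0,0,0],[0,0,0],[0,0,0],[0,0,0],[0,0,0],[0,0,0],[0,0,0],[0,0,0],[0,0,0],[0,0,0]],"hand":[-1,-1,-1,-1,-1,-1,-1,-1,-1,-1]}' 60
python3 - <<'E'
from meas import *
c=wrist("w21.png")
c=snap("scene","s21.png",1.5)
E
```

```text
time: 29.7
ee_pos: [0.5062, -0.0555, 0.2072]
tcp_rot: [179.9, 0.0, -80.9]
wrist_force: [0.4, -0.8, -0.9]
opening: 0.013
```

View pics/s21.png

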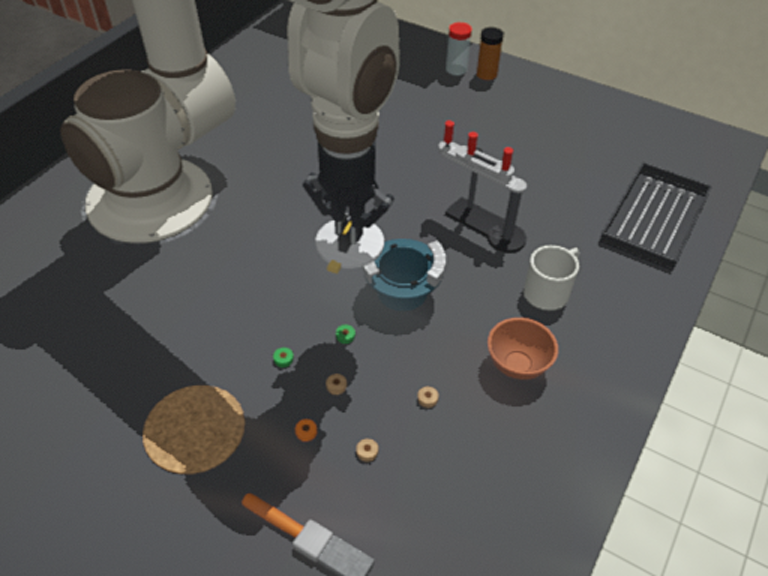

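```bash
python3 -m jog '{"delta_pos":[[-0.25,-0.75,0],[-0.25,-0.75,0],[-0.25,-0.75,0],[-0.25,-0.75,0],[-0.25,-0.75,0],[-0.25,-0.75,0],[-0.25,-0.75,-0.3],[-0.24,-0.62,-0.7],[0,0,-0.6],[0,0,-0.4]],"turn":[[0,0,0],[0,0,0],[0,0,0],[0,0,0],[0,0,0],[0,0,0],[0,0,0],[0,0,0],[0,0,0],[0,0,0]],"hand":[-1,-1,-1,-1,-1,-1,-1,-1,-1,-1]}' 60
python3 - <<'E'
from meas import *
print(bot.get_obs()["ee_pos"])
c=wrist("w22.png"); W=cloud(c)
V=c["frame"].min(-1); m=(V>110)&(W[...,2]>.06)&(W[...,2]<.13); p=W[m]; print(len(p),np.percentile(p[:,2],[5,50,95]))
E
```

```text
time: 30.8
ee_pos: [0.4058, -0.3477, 0.1048]
tcp_rot: [179.8, 0.2, -81.0]
wrist_force: [-0.9, 0.7, 0.2]
opening: 0.0129
[ 0.4058 -0.3477  0.1048]
15568 [0.0993 0.1004 0.1015]
```

View pics/w22.png

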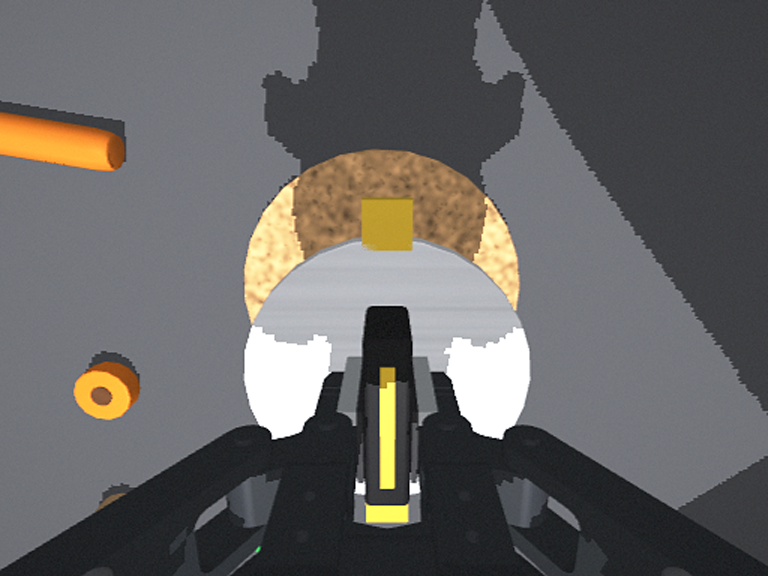

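```bash
python3 -m jog '{"delta_pos":[[0.02,-0.02,-0.4],[0,0,-0.5],[0,0,-0.4],[0,0,-0.2],[0,0,-0.07],[0,0,0],[0,0,0],[0,0,0],[0,0,0],[0,0,0]],"turn":[[0,0,0],[0,0,0],[0,0,0],[0,0,0],[0,0,0],[0,0,0],[0,0,0],[0,0,0],[0,0,0],[0,0,0]],"hand":[-1,-1,-1,-1,-1,-1,-1,-1,-1,-1]}' 60
```

```text
time: 31.85
ee_pos: [0.4088, -0.3486, 0.0306]
tcp_rot: [-180.0, -0.0, -80.9]
wrist_force: [-0.1, -0.3, -2.4]
opening: 0.0128
```

```bash
python3 -m jog '{"delta_pos":[[0,0,-0.05],[0,0,-0.03],[0,0,-0.02],[0,0,0],[0,0,0],[0,0,0],[0,0,0],[0,0,0],[0,0,0],[0,0,0]],"turn":[[0,0,0],[0,0,0],[0,0,0],[0,0,0],[0,0,0],[0,0,0],[0,0,0],[0,0,0],[0,0,0],[0,0,0]],"hand":[-1,-1,-1,-1,-1,-1,-1,-1,-1,-1]}' 60
```

```text
time: 32.85
ee_pos: [0.4086, -0.3485, 0.0253]
tcp_rot: [-180.0, -0.0, -80.9]
wrist_force: [-2.5, 1.4, 4.5]
opening: 0.0127
```

```bash
python3 -m jog '{"delta_pos":[[0,0,0],[0,0,0],[0,0,0],[0,0,0.3],[0,0,0.6],[0,0,1],[0,0,1],[0.3,0.6,1],[0.3,0.8,1],[0.3,0.8,1]],"turn":[[0,0,0],[0,0,0],[0,0,0],[0,0,0],[0,0,0],[0,0,0],[0,0,-1],[0,0,-1],[0,0,-1],[0,0,-1]],"hand":[0,0,0,0,0,0,0,0,0,0]}' 40
python3 -m jog '{"delta_pos":[[0.3,0.8,0],[0.3,0.8,0],[0.3,0.8,0],[0.2,0.4,0],[0.2,0,0],[0,0,0],[0,0,0],[0,0,0],[0,0,0],[0,0,0]],"turn":[[0,0,-1],[0,0,-1],[0,0,-1],[0,0,-1],[0,0,-1],[0,0,-1],[0,0,-1],[0,0,-1],[0,0,-1],[0,0,-1]],"hand":[0,0,0,0,0,0,0,0,0,0]}' 40
python3 -m jog '{"delta_pos":[[0,0,0],[0,0,0],[0,0,0],[0,0,0],[0,0,0],[0,0,0],[0,0,0],[0,0,0],[0,0,0],[0,0,0]],"turn":[[0,0,-1],[0,0,-1],[0,0,-1],[0,0,-1],[0,0,-1],[0,0,-1],[0,0,-1],[0,0,0],[0,0,0],[0,0,0]],"hand":[0,0,0,0,0,0,0,0,0,0]}' 40
python3 - <<'E'
from meas import *
print(bot.get_obs()["q"]); c=wrist("w23.png"); allm(c,"og")
E
```

```text
time: 33.85
ee_pos: [0.4437, -0.2617, 0.2907]
tcp_rot: [-179.9, -0.0, -113.3]
wrist_force: [1.3, 0.6, -0.4]
opening: 0.0428
time: 34.85
ee_pos: [0.5081, -0.1244, 0.2889]
tcp_rot: [180.0, 0.1, 167.1]
wrist_force: [0.2, 0.5, -0.8]
opening: 0.0426
time: 35.85
ee_pos: [0.5082, -0.1244, 0.2881]
tcp_rot: [180.0, 0.0, 111.6]
wrist_force: [-0.5, -0.5, -1.1]
opening: 0.0426
[-13.7573   2.9516  14.3487 101.3713  -0.0021  54.6056]
wood/or px [487.7059 140.8398] 3938 ztop 0.0540 mean [ 0.7503 -0.0037  0.0535] circ [773.5416  12.9253  54.2067]
wood/or px [370.1672 198.5679] 287 ztop 0.0138 mean [ 0.6776 -0.1205  0.0125] circ [ 681.4507 -118.9248   15.8638]
wood/or px [271.6779 197.0749] 267 ztop 0.0136 mean [ 0.5458 -0.1695  0.0123] circ [ 547.3385 -172.3047   15.6617]
wood/or px [160.9756 237.6906] 737 ztop 0.0056 mean [ 0.4178 -0.2864  0.0119] circ [ 443.8986 -227.0129  102.5949]
wood/or px [106.1374 256.9973] 735 ztop 0.0056 mean [ 0.3491 -0.3516  0.0061] circ [ 409.8506 -271.402   147.9363]
wood/or px [252.3183 254.3127] 355 ztop 0.0134 mean [ 0.5532 -0.2638  0.0123] circ [ 553.845  -264.6805   15.8198]
wood/or px [133.2    280.3385] 65 ztop 0.0518 mean [ 0.4072 -0.3382  0.0554] circ [ 433.9384 -241.5566  116.4149]
wood/or px [243.2879 331.1208] 712 ztop 0.0194 mean [ 0.5888 -0.3968  0.0173] circ [ 593.1696 -400.3176   48.2992]
green px [268.716 128.563] 405 ztop 0.0136 mean [ 0.5062 -0.0825  0.0124] circ [506.3748 -82.8817  15.8647]
green px [204.3109 174.5674] 386 ztop 0.0135 mean [ 0.4468 -0.1733  0.0123] circ [ 446.6151 -174.224    15.8932]
```

View pics/w23.png

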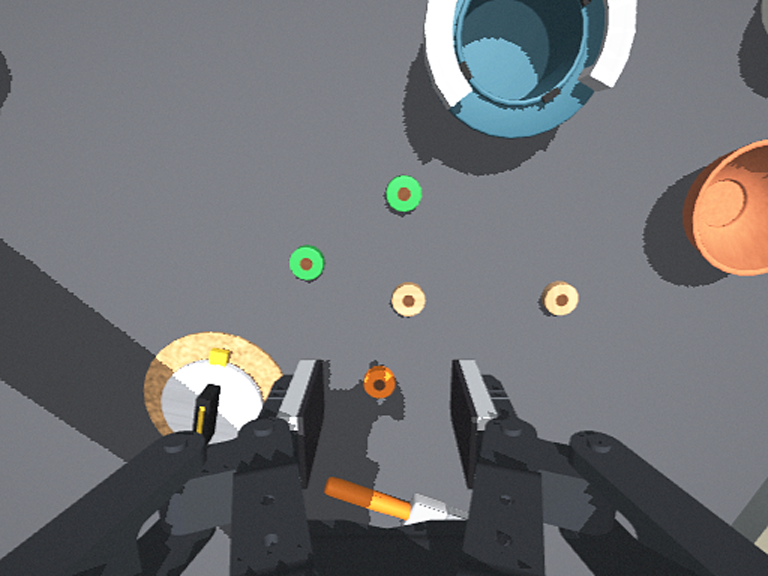

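```bash
python3 - <<'E'
from h import *
c=wrist(); im=cv2.cvtColor(c["frame"],cv2.COLOR_RGB2BGR)[100:290,180:420]; cv2.imwrite("pics/crop23.png",cv2.resize(im,None,fx=3,fy=3,interpolation=cv2.INTER_CUBIC))
E
python3 -m jog '{"delta_pos":[[0.4,-0.5,0],[0.386,-0.456,-0.5],[0,0,-0.9],[0,0,-0.9],[0,0,-0.9],[0,0,-0.8],[0,0,-0.4],[0,0,0],[0,0,0],[0,0,0]],"turn":[[0,0,0],[0,0,0],[0,0,0],[0,0,0],[0,0,0],[0,0,0],[0,0,0],[0,0,0],[0,0,0],[0,0,0]],"hand":[0.18,0.18,0.18,0.18,0.18,0.18,0.18,0.18,0.18,0.18]}' 30
python3 - <<'E'
from meas import *
c=wrist("w24.png"); allm(c,"o")
E
```

```text
time: 36.95
ee_pos: [0.5486, -0.1726, 0.0698]
tcp_rot: [179.9, 0.1, 111.5]
wrist_force: [-0.2, -0.6, 0.5]
opening: 0.0505
wood/or px [248.8135  59.419 ] 327 ztop 0.0138 mean [ 0.5068 -0.0826  0.0129] circ [506.7963 -82.6731   5.7958]
wood/or px [112.4463 165.3595] 242 ztop 0.0138 mean [ 0.447  -0.1742  0.013 ] circ [ 447.2211 -174.1797    6.0527]
wood/or px [459.0856 211.3918] 1483 ztop 0.0133 mean [ 0.6773 -0.1202  0.0121] circ [ 681.2283 -119.2279   16.1653]
wood/or px [257.9563 208.8884] 1075 ztop 0.0134 mean [ 0.5461 -0.1689  0.0123] circ [ 547.9109 -172.1331   15.7414]
wood/or px [ 42.9083 285.1814] 2475 ztop 0.0054 mean [ 0.4172 -0.2869  0.0061] circ [ 438.2567 -237.9279   77.2354]
wood/or px [222.6559 317.6134] 1363 ztop 0.0132 mean [ 0.5536 -0.2625  0.0121] circ [ 553.9481 -264.4358   16.3452]
wood/or px [ 86.859  352.3462] 78 ztop 0.1271 mean [ 0.496  -0.199   0.1274] circ [ 496.3067 -197.9185    2.8698]
```

View pics/crop23.png

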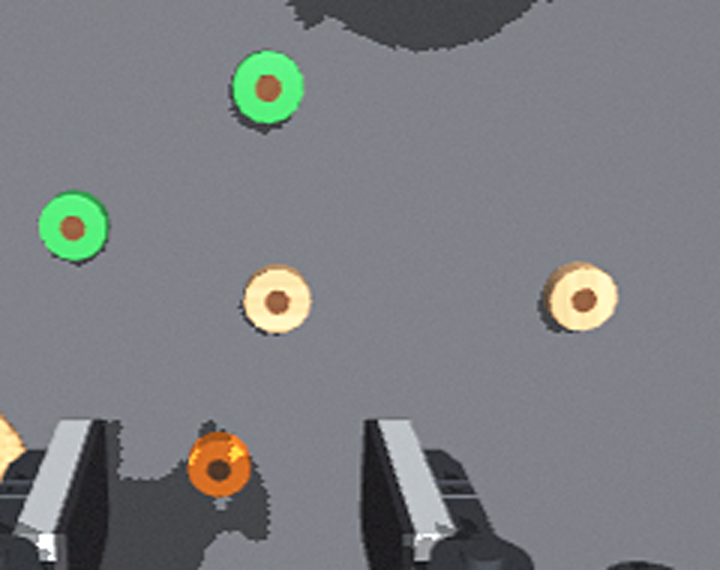

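View pics/w24.png

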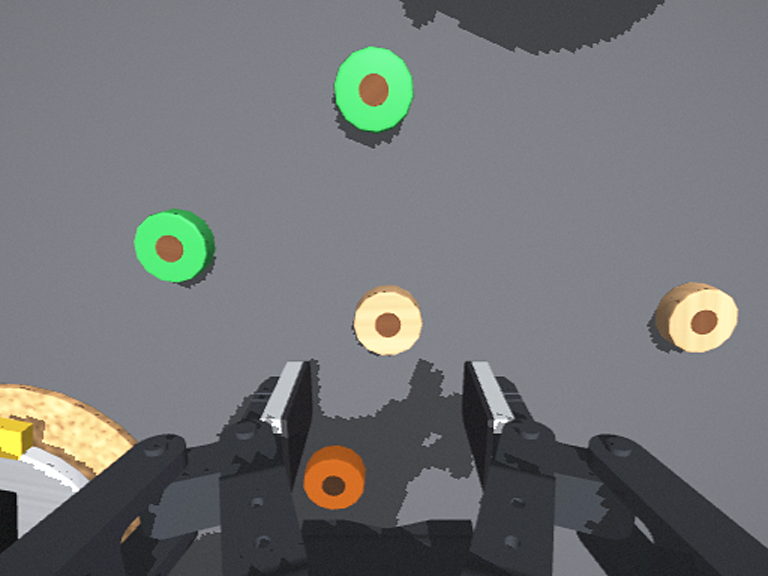

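```bash
python3 -m jog '{"delta_pos":[[-0.014,0.008,-0.4],[0,0,-0.45],[0,0,-0.3],[0,0,-0.19],[0,0,0],[0,0,0],[0,0,0],[0,0,0],[0,0,0],[0,0,0]],"turn":[[0,0,0],[0,0,0],[0,0,0],[0,0,0],[0,0,0],[0,0,0],[0,0,0],[0,0,0],[0,0,0],[0,0,0]],"hand":[0.18,0.18,0.18,0.18,0.18,-1,-1,-1,-1,-1]}' 30
```

```text
time: 38.0
ee_pos: [0.5476, -0.1721, 0.0019]
tcp_rot: [179.9, 0.1, 111.5]
wrist_force: [-0.1, 0.1, 5.6]
opening: 0.0299
```

```bash
python3 -m jog '{"delta_pos":[[0,0,0.3],[0,0,0.6],[0,0,0.9],[-0.05,0.4,0.9],[-0.05,0.8,0.1],[-0.05,0.9,0],[-0.04,0.9,0],[0,0.9,0],[0,0.564,0],[0,0,0]],"turn":[[0,0,0],[0,0,0],[0,0,0],[0,0,0],[0,0,0],[0,0,0],[0,0,0],[0,0,0],[0,0,0],[0,0,0]],"hand":[-1,-1,-1,-1,-1,-1,-1,-1,-1,-1]}' 30
python3 - <<'E'
from meas import *
print(bot.get_obs()["ee_pos"],bot.get_obs()["opening"]);c=wrist("w25.png")
E
```

```text
time: 39.0
ee_pos: [0.5372, 0.0545, 0.1418]
tcp_rot: [179.9, -0.0, 111.7]
wrist_force: [-0.1, -1.0, -1.7]
opening: 0.0306
[0.5372 0.0545 0.1418] 0.030630649693858307
```

View pics/w25.png

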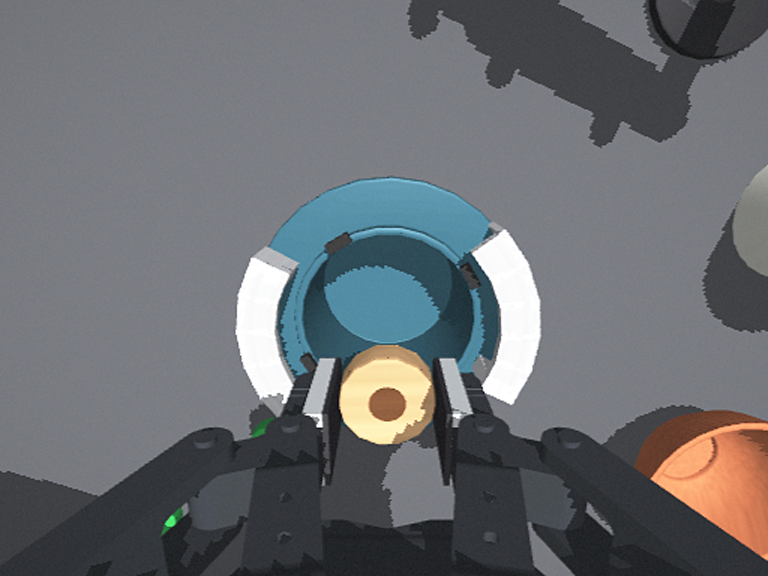

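```bash
python3 -m jog '{"delta_pos":[[0.012,-0.07,-0.3],[0,0,-0.5],[0,0,-0.5],[0,0,-0.4],[0,0,-0.2],[0,0,0],[0,0,0],[0,0,0],[0,0,0],[0,0,0]],"turn":[[0,0,0],[0,0,0],[0,0,0],[0,0,0],[0,0,0],[0,0,0],[0,0,0],[0,0,0],[0,0,0],[0,0,0]],"hand":[-1,-1,-1,-1,-1,-1,-1,-1,-0.05,-0.05]}' 30
```

```text
time: 40.05
ee_pos: [0.5384, 0.0479, 0.0465]
tcp_rot: [179.9, 0.0, 111.5]
wrist_force: [0.0, -0.6, -0.1]
opening: 0.0402
```

```bash
python3 -m jog '{"delta_pos":[[0,0,0.4],[0,0,0.8],[0,0,0.8],[0.3,-0.3,0],[0.6,-0.7,0],[0.7,-0.8,0],[0.7,-0.8,0],[0.56,-0.73,-0.5],[0,0,-0.7],[0,0,-0.4]],"turn":[[0,0,0],[0,0,0],[0,0,0],[0,0,0],[0,0,0],[0,0,0],[0,0,0],[0,0,0],[0,0,0],[0,0,0]],"hand":[-0.05,-0.05,-0.05,-0.05,0.18,0.18,0.18,0.18,0.18,0.18]}' 30
python3 - <<'E'
from meas import *
print(bot.get_obs()["ee_pos"]);c=wrist("w26.png");allm(c,"o")
E
```

```text
time: 41.05
ee_pos: [0.6752, -0.1135, 0.0632]
tcp_rot: [-179.8, -0.1, 111.4]
wrist_force: [-0.8, -0.1, -0.4]
opening: 0.0507
[ 0.6752 -0.1135  0.0632]
wood/or px [478.1702  96.5823] 11860 ztop 0.0543 mean [ 0.738  -0.0097  0.0538] circ [753.6241  -3.6772  46.215 ]
wood/or px [ 8.9309 75.2342] 333 ztop 0.0138 mean [ 0.5069 -0.0824  0.0129] circ [507.2122 -82.5748   6.399 ]
wood/or px [259.6389 224.7009] 565 ztop 0.0129 mean [ 0.6759 -0.1197  0.0117] circ [ 681.7908 -118.5822   15.925 ]
wood/or px [265.7631 230.1245] 249 ztop 0.0136 mean [ 0.6818 -0.1186  0.0129] circ [ 681.9429 -118.6718    6.3138]
wood/or px [ 36.7371 326.7425] 738 ztop 0.0131 mean [ 0.5506 -0.2555  0.0149] circ [ 579.0399 -200.2315   84.9445]
```

View pics/w26.png

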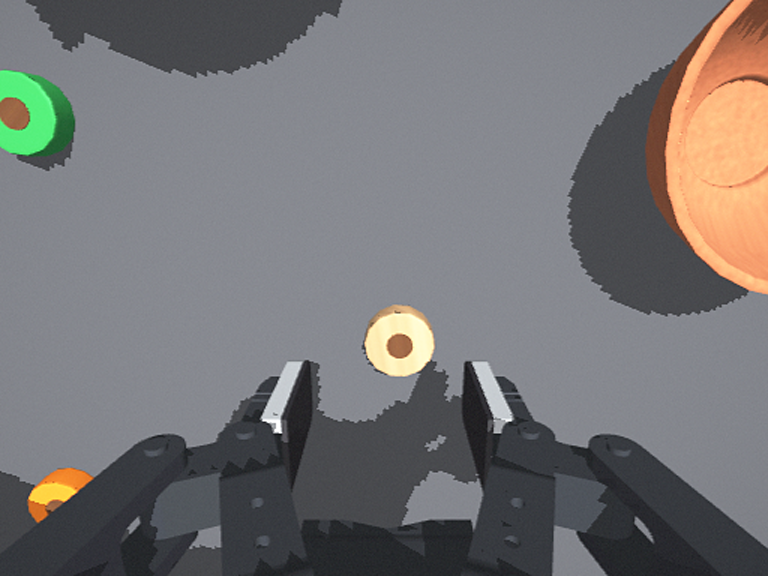

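```bash
python3 -m jog '{"delta_pos":[[0.13,-0.1,-0.2],[0,0,-0.4],[0,0,-0.4],[0,0,-0.2],[0,0,0],[0,0,0],[0,0,0],[0,0,0],[0,0,0],[0,0,0]],"turn":[[0,0,0],[0,0,0],[0,0,0],[0,0,0],[0,0,0],[0,0,0],[0,0,0],[0,0,0],[0,0,0],[0,0,0]],"hand":[0.18,0.18,0.18,0.18,0.18,0.18,-1,-1,-1,-1]}' 30
```

```text
time: 42.1
ee_pos: [0.6829, -0.1174, 0.0087]
tcp_rot: [179.9, 0.1, 111.5]
wrist_force: [-1.3, -0.1, 6.7]
opening: 0.0295
```

```bash
python3 -m jog '{"delta_pos":[[0,0,0],[0,0,0],[0,0,0],[-0.02,-0.02,-0.08],[0,0,-0.05],[0,0,0],[0,0,0],[0,0,0],[0,0,0],[0,0,0]],"turn":[[0,0,0],[0,0,0],[0,0,0],[0,0,0],[0,0,0],[0,0,0],[0,0,0],[0,0,0],[0,0,0],[0,0,0]],"hand":[0.1,0.1,0.1,0.1,0.1,-1,-1,-1,-1,-1]}' 30
```

```text
time: 43.1
ee_pos: [0.6811, -0.1183, 0.0004]
tcp_rot: [180.0, 0.0, 111.5]
wrist_force: [0.4, 0.3, -0.7]
opening: 0.0303
```

```bash
python3 -m jog '{"delta_pos":[[0,0,0.3],[0,0,0.6],[0,0,0.9],[-0.3,0.4,0.9],[-0.5,0.6,0.1],[-0.6,0.7,0],[-0.6,0.7,0],[-0.5,0.6,0],[-0.366,0.388,0],[0,0,0]],"turn":[[0,0,0],[0,0,0],[0,0,0],[0,0,0],[0,0,0],[0,0,0],[0,0,0],[0,0,0],[0,0,0],[0,0,0]],"hand":[-1,-1,-1,-1,-1,-1,-1,-1,-1,-1]}' 30
python3 - <<'E'
from meas import *
print(bot.get_obs()["ee_pos"],bot.get_obs()["opening"]);c=wrist("w27.png")
E
```

```text
time: 44.1
ee_pos: [0.5366, 0.0527, 0.1411]
tcp_rot: [179.9, 0.0, 111.6]
wrist_force: [0.6, -0.1, 0.0]
opening: 0.0306
[0.5366 0.0527 0.1411] 0.030589323629302806
```

View pics/w27.png

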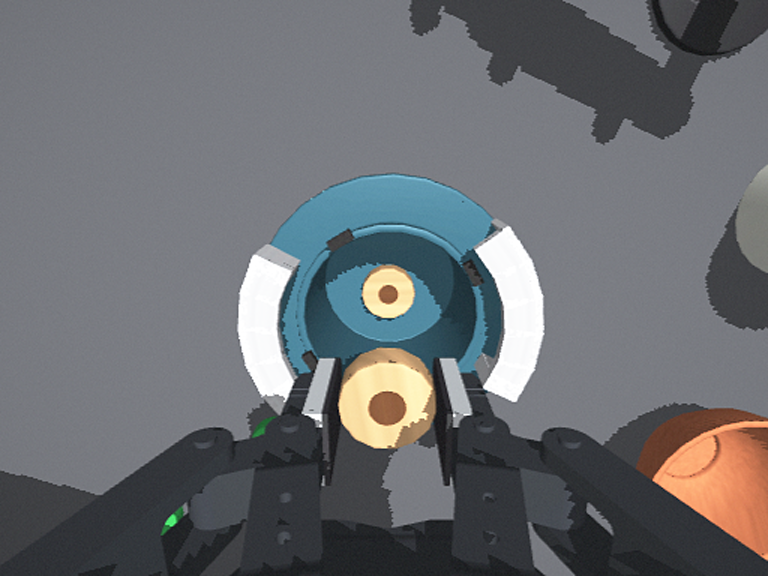

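```bash
python3 -m jog '{"delta_pos":[[0.015,0.02,-0.3],[0,0,-0.5],[0,0,-0.5],[0,0,-0.4],[0,0,-0.1],[0,0,0],[0,0,0],[0,0,0],[0,0,0],[0,0,0]],"turn":[[0,0,0],[0,0,0],[0,0,0],[0,0,0],[0,0,0],[0,0,0],[0,0,0],[0,0,0],[0,0,0],[0,0,0]],"hand":[-1,-1,-1,-1,-1,-1,-1,-1,-0.05,-0.05]}' 30
python3 -m jog '{"delta_pos":[[0,0,0.4],[0,0,0.8],[0,0,0.8],[0.1,-0.5,0],[0.3,-0.9,0],[0.4,-1,0],[0.4,-1,0],[0.4,-1,0],[0.4,-1,0],[0.2,-0.5,0]],"turn":[[0,0,0],[0,0,0],[0,0,0],[0,0,0],[0,0,0],[0,0,0],[0,0,0],[0,0,0],[0,0,0],[0,0,0]],"hand":[-0.05,-0.05,-0.05,-0.05,0.18,0.18,0.18,0.18,0.18,0.18]}' 30
python3 -m jog '{"delta_pos":[[0,0,-0.4],[0,0,-0.6],[0,0,-0.4],[0,0,0],[0,0,0],[0,0,0],[0,0,0],[0,0,0],[0,0,0],[0,0,0]],"turn":[[0,0,0],[0,0,0],[0,0,0],[0,0,0],[0,0,0],[0,0,0],[0,0,0],[0,0,0],[0,0,0],[0,0,0]],"hand":[0.18,0.18,0.18,0.18,0.18,0.18,0.18,0.18,0.18,0.18]}' 30
python3 - <<'E'
from meas import *
print(bot.get_obs()["ee_pos"]);c=wrist("w28.png");allm(c,"o")
E
```

```text
time: 45.15
ee_pos: [0.5394, 0.0516, 0.0497]
tcp_rot: [179.9, 0.0, 111.5]
wrist_force: [-0.6, -0.1, -0.5]
opening: 0.0407
time: 46.15
ee_pos: [0.6438, -0.2327, 0.1485]
tcp_rot: [-180.0, 0.0, 111.3]
wrist_force: [-0.4, 0.5, 0.3]
opening: 0.0502
time: 47.15
ee_pos: [0.6433, -0.2291, 0.0793]
tcp_rot: [180.0, 0.0, 111.5]
wrist_force: [-0.0, -0.2, 0.4]
opening: 0.05
[ 0.6433 -0.2291  0.0793]
wood/or px [128.1623 210.6762] 1473 ztop 0.0133 mean [ 0.5552 -0.2644  0.0122] circ [ 554.248  -264.4505   16.0954]
wood/or px [  7.4711 251.7577] 1106 ztop 0.0051 mean [ 0.4749 -0.3349  0.0036] circ [ 466.547  -339.7464   44.2385]
wood/or px [259.7618 227.2739] 953 ztop 0.0133 mean [ 0.6484 -0.2414  0.0122] circ [ 649.5104 -244.7863   15.717 ]
wood/or px [ 87.0122 352.2561] 82 ztop 0.1364 mean [ 0.591  -0.2555  0.1368] circ [ 591.2247 -254.2092    3.2868]
wood/or px [136.216  367.9247] 611 ztop 0.0196 mean [ 0.5989 -0.3887  0.0242] circ [ 601.4116 -312.7716   93.1291]
```

View pics/w28.png

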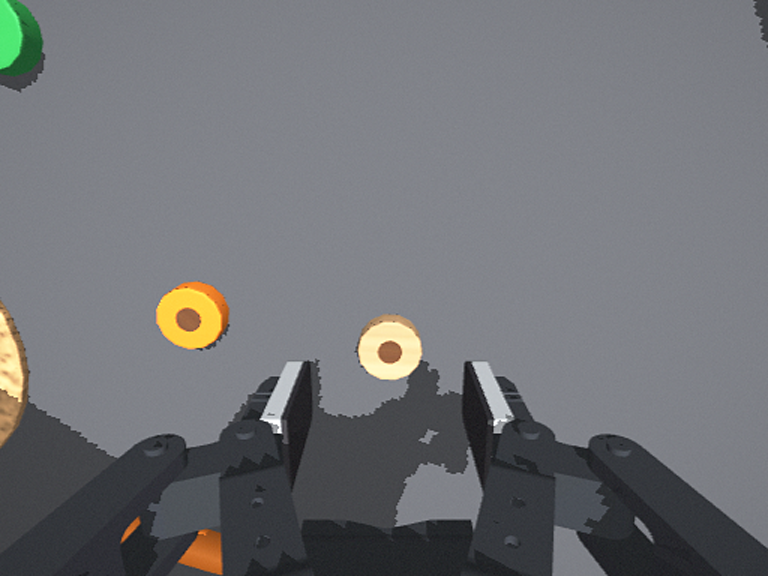

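```bash
python3 -m jog '{"delta_pos":[[0.124,-0.314,-0.3],[0,0,-0.5],[0,0,-0.5],[0,0,-0.2],[0,0,-0.06],[0,0,0],[0,0,0],[-0,0,0],[0,0,0],[0,0,0]],"turn":[[0,0,0],[0,0,0],[0,0,0],[0,0,0],[0,0,0],[0,0,0],[0,0,0],[0,0,0],[0,0,0],[0,0,0]],"hand":[0.18,0.18,0.18,0.18,0.18,0.18,-1,-1,-1,-1]}' 30
```

```text
time: 48.2
ee_pos: [0.6503, -0.2451, 0.0029]
tcp_rot: [179.9, 0.1, 111.5]
wrist_force: [-0.8, 0.6, 6.9]
opening: 0.0302
```

```bash
python3 -m jog '{"delta_pos":[[0,0,0.3],[0,0,0.6],[0,0,0.9],[-0.2,0.5,0.9],[-0.4,0.9,0.1],[-0.4,1,0],[-0.4,1,0],[-0.4,1,0],[-0.3,0.9,0],[-0.15,0.63,0]],"turn":[[0,0,0],[0,0,0],[0,0,0],[0,0,0],[0,0,0],[0,0,0],[0,0,0],[0,0,0],[0,0,0],[0,0,0]],"hand":[-1,-1,-1,-1,-1,-1,-1,-1,-1,-1]}' 30
python3 -m jog '{"delta_pos":[[0,0,0],[0,0,0],[0,0,0],[0,0,0],[0,0,0],[0,0,0],[0,0,0],[0,0,0],[0,0,0],[0,0,0]],"turn":[[0,0,0],[0,0,0],[0,0,0],[0,0,0],[0,0,0],[0,0,0],[0,0,0],[0,0,0],[0,0,0],[0,0,0]],"hand":[-1,-1,-1,-1,-1,-1,-1,-1,-1,-1]}' 30
python3 - <<'E'
from meas import *
c=wrist("w29.png")
E
```

```text
time: 49.2
ee_pos: [0.5405, 0.0421, 0.1406]
tcp_rot: [179.9, 0.0, 111.5]
wrist_force: [-0.2, -0.4, 0.1]
opening: 0.0304
time: 50.2
ee_pos: [0.5417, 0.0398, 0.139]
tcp_rot: [180.0, -0.0, 111.5]
wrist_force: [0.4, -0.3, -0.0]
opening: 0.0307
```

View pics/w29.png

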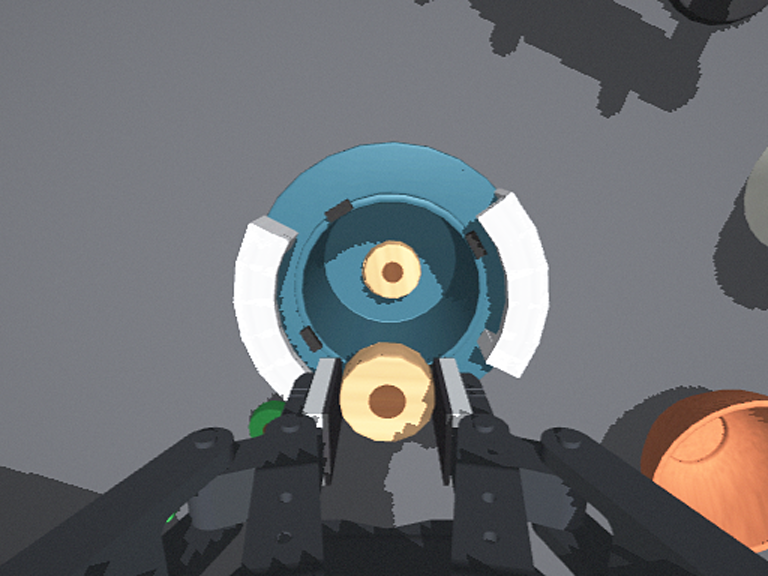

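```bash
python3 -m jog '{"delta_pos":[[-0.078,0.226,-0.2],[0,0,-0.5],[0,0,-0.5],[0,0,-0.35],[0,0,-0.12],[0,0,0],[0,0,0],[0,0,0],[-0,0,0],[0,0,0]],"turn":[[0,0,0],[0,0,0],[0,0,0],[0,0,0],[0,0,0],[0,0,0],[0,0,0],[0,0,0],[0,0,0],[0,0,0]],"hand":[-1,-1,-1,-1,-1,-1,-1,-1,-0.05,-0.05]}' 30
python3 -m jog '{"delta_pos":[[0,0,0.3],[0,0,0.6],[0,0,0.9],[0,-0.4,1],[0,-0.9,0.9],[0,-1,0.5],[0,-0.5,0],[0,0,0],[0,0,0],[0,0,0]],"turn":[[0,0,0],[0,0,0],[0,0,0],[0,0,0],[0,0,0],[0,0,0],[0,0,0],[0,0,0],[0,0,0],[0,0,0]],"hand":[-0.05,-0.05,-0.05,-0.05,-0.05,-0.05,-0.05,-0.05,-0.05,-0.05]}' 30
python3 - <<'E'
from meas import *
c=wrist("w30.png"); c=snap("scene","s30.png",1.5); c=snap("top","t30.png",1.5)
E
```

```text
time: 51.25
ee_pos: [0.5381, 0.0511, 0.056]
tcp_rot: [179.9, 0.0, 111.4]
wrist_force: [0.1, -0.2, 0.0]
opening: 0.0406
time: 52.25
ee_pos: [0.5377, -0.0719, 0.2499]
tcp_rot: [180.0, -0.0, 111.5]
wrist_force: [0.0, -0.1, -0.1]
opening: 0.0404
```

View pics/w30.png

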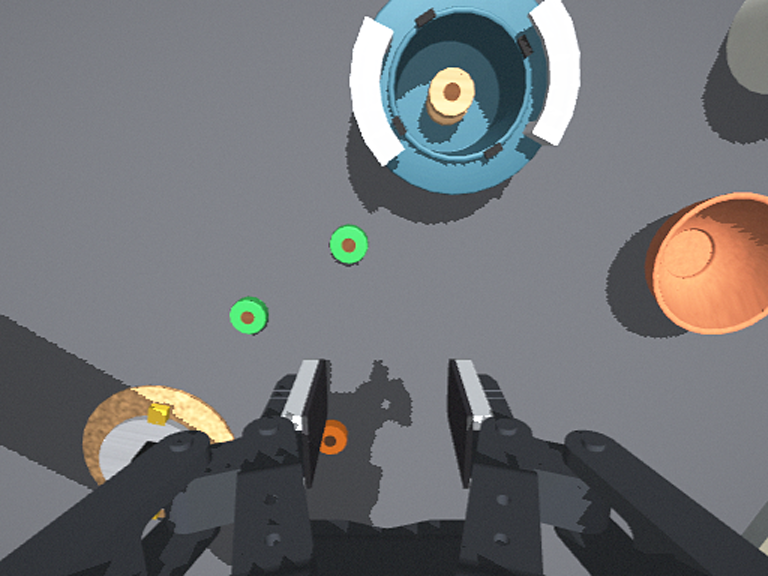

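View pics/s30.png

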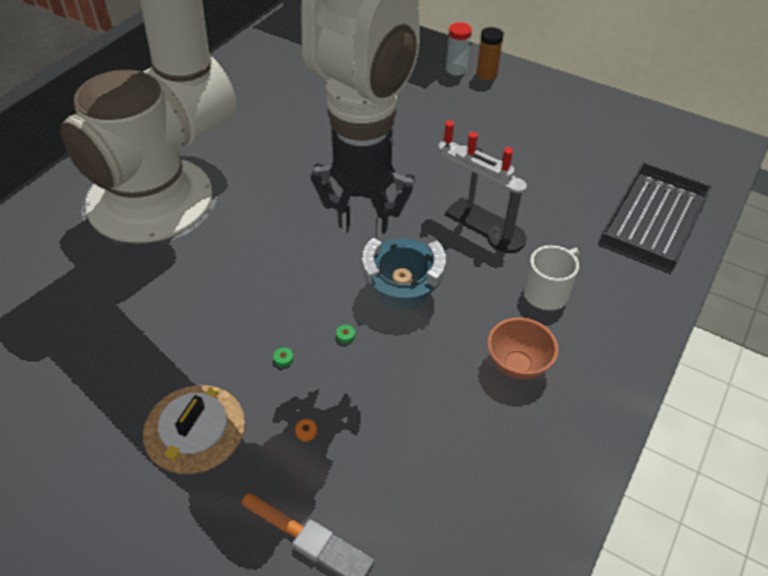

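View pics/t30.png

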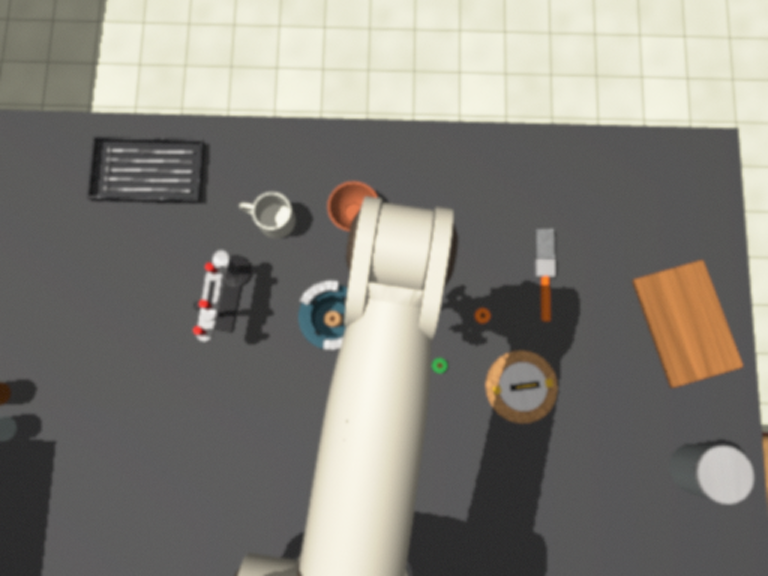

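```bash
python3 - <<'E'
from meas import *
c=wrist(); W=cloud(c)
n=np.hypot(W[...,0]-.538,W[...,1]-.051)<.035
hsv=cv2.cvtColor(c["frame"],cv2.COLOR_RGB2HSV); m=n&(hsv[...,0]<25)&(hsv[...,2]>150)
print("stack top",np.percentile(W[m][:,2],[50,95]),W[m].mean(0))
n=np.hypot(W[...,0]-.409,W[...,1]+.349)<.05
m=n&(W[...,2]>.018)&(W[...,2]<.026)&(c["frame"].min(-1)>100); p=W[m]; print("cover top",len(p),np.percentile(p[:,2],[5,50,95]))
for nm in("scene","top"):
    c=camera(nm); print(nm); allm(c,"r")
c=camera("top")
im=cv2.cvtColor(c["frame"],cv2.COLOR_RGB2BGR)[150:240,110:190]; cv2.imwrite("pics/t31.png",cv2.resize(im,None,fx=6,fy=6,interpolation=cv2.INTER_CUBIC))
E
```

```text
stack top [0.0433 0.0448] [0.5364 0.0508 0.0389]
cover top 871 [0.0193 0.0205 0.0216]
scene
red px [306.3504  20.1679] 137 ztop 0.1084 mean [0.3007 0.7154 0.1062] circ [298.5788 716.9213  28.2478]
red px [298.7101  87.1739] 69 ztop 0.1934 mean [0.4928 0.2816 0.192 ] circ [493.0087 282.6391   7.8828]
red px [314.2254  94.8451] 71 ztop 0.1936 mean [0.542  0.2759 0.1922] circ [543.0564 277.2157   8.5427]
red px [337.64   104.9067] 75 ztop 0.1926 mean [0.6109 0.2701 0.1913] circ [610.6067 270.455    9.3753]
top
```

View pics/t31.png

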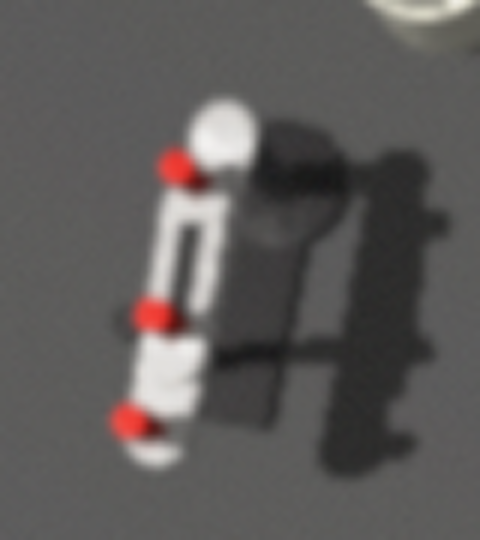

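```bash
python3 -m jog '{"delta_pos":[[0.1,0.4,0.5],[0.2,0.8,0.3],[0.2,0.8,0],[0.1,0.8,0],[0,0.8,0],[0,0.4,0],[0,0,0],[0,0,0],[0,0,0],[0,0,0]],"turn":[[0,0,0],[0,0,0],[0,0,0],[0,0,0],[0,0,0],[0,0,0],[0,0,0],[0,0,0],[0,0,0],[0,0,0]],"hand":[-0.05,-0.05,-0.05,-0.05,-0.05,-0.05,-0.05,-0.05,-0.05,-0.05]}' 30
python3 - <<'E'
from meas import *
c=wrist("w31.png"); allm(c,"r")
E
```

```text
time: 53.6
ee_pos: [0.5679, 0.1264, 0.2898]
tcp_rot: [180.0, 0.0, 111.4]
wrist_force: [-1.1, -0.6, -0.3]
opening: 0.0405
red px [297.2131   3.2131] 122 ztop 0.1720 mean [0.5423 0.2729 0.1704] circ [542.0905 274.7684   5.2119]
red px [383.425   35.7563] 800 ztop 0.1922 mean [0.6089 0.2726 0.1911] circ [609.1364 272.904    8.361 ]
```

View pics/w31.png

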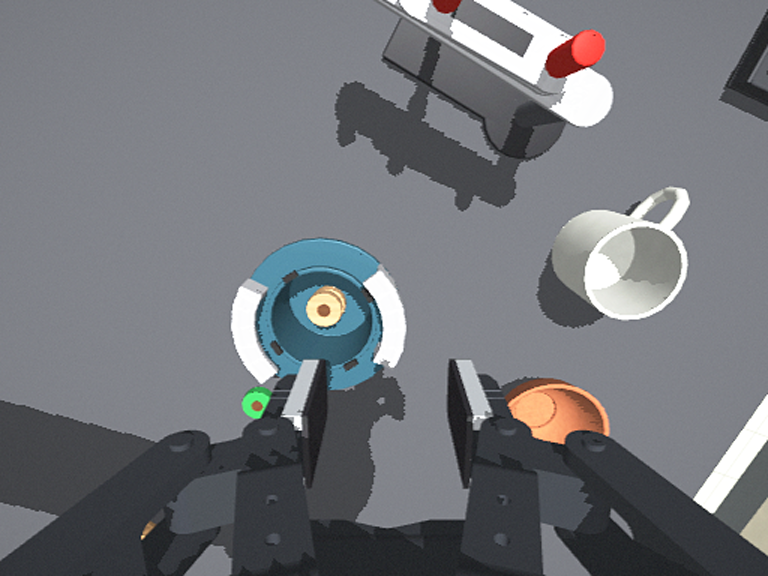

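Not quite far enough; I'll shift about 90 mm more in y.

```bash
python3 -m jog '{"delta_pos":[[-0.2,0.6,0.2],[-0.2,0.6,0.2],[-0.2,0.5,0],[0,0,0],[0,0,0],[0,0,0],[0,0,0],[0,0,0],[0,0,0],[0,0,0]],"turn":[[0,0,0],[0,0,0],[0,0,0],[0,0,0],[0,0,0],[0,0,0],[0,0,0],[0,0,0],[0,0,0],[0,0,0]],"hand":[-0.05,-0.05,-0.05,-0.05,-0.05,-0.05,-0.05,-0.05,-0.05,-0.05]}' 30
python3 - <<'E'
from meas import *
c=wrist("w32.png"); allm(c,"r")
E
```

```text
time: 54.65
ee_pos: [0.5379, 0.2122, 0.3096]
tcp_rot: [-180.0, 0.0, 111.4]
wrist_force: [0.7, 0.2, 0.3]
opening: 0.0405
red px [238.2633  86.0408] 319 ztop 0.1923 mean [0.4908 0.287  0.1914] circ [490.8094 287.1266   7.5762]
red px [290.4622 117.0423] 331 ztop 0.1922 mean [0.5395 0.2799 0.1912] circ [539.7145 279.7968   7.8416]
red px [358.5797 152.7996] 464 ztop 0.1920 mean [0.6084 0.2736 0.1911] circ [609.0168 273.5511   7.9415]
```

View pics/w32.png

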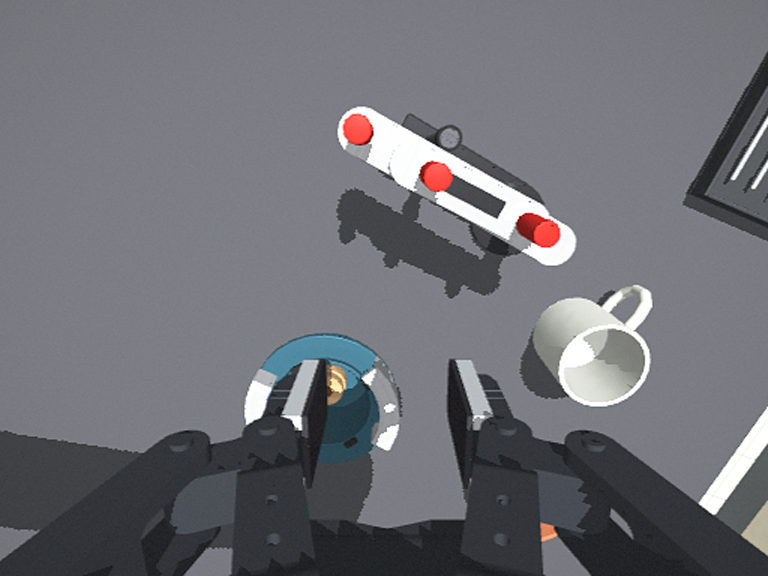

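```bash
python3 -c "
from workcell import ticket; print(ticket.job_done())"
```

```text
the job is handed in; nothing more can be done
None
```

The job is done and handed in at about 55 s on the robot's clock; no verdict was reported.

- **Pot rest:** I folded leaf 3 over leaf 2, then both over leaf 1, then swung the pack home. It met its stop at about 27 N. The last wrist view shows it against the post. The measured knob positions put the middle leaf about 1.2° short of lying exactly along leaf 1, which matches its fold stop. While each leaf was being folded, the hinge before it was dragged a degree or so (about 3 mm at its knob).
- **Cover:** I pressed it about 4 mm, turned it about 92° anticlockwise and set it on the cork mat. The visible part of its top face reads 20.5 mm, level to about 2 mm, which fits the cover lying flat on the mat (21 mm).
- **Pucks:** Only three pale pucks were present, and all three are stacked in the canister. The top of the stack reads 43–45 mm, as three pucks should. I left the orange and the two green look-alikes alone.
- **Mug, bowl and brush:** I did not touch them.
- **Checks that disagreed:** The fixed scene camera read the knobs up to about 5 mm off from the wrist camera, so I trusted the close wrist view. The second puck was first gripped too high, so I opened and gripped it again lower before lifting.

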